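# Tighten the air coupling on the engraver's bench

### The job

Tighten the brass coupling nut on the leaning outlet of the blue air stand. First turn it clockwise with the gripper's fingers until its white index stands at the yellow mark, and let go; only then put the open-ended wrench on it and turn it on clockwise until it is fully home at its stop (red mark). Finally lay the wrench back flat across both rails of its wooden rest, and leave the other things on the bench where they are.

Things in the scene. Friction and masses are not known exactly. Their poses are not given: they have to be found in the camera images.
- stand: blue air supply stand, fixed at a varying place and yaw: base plate 110 mm wide, 12 mm thick, from x = -50 to 90 mm; blue block 66 mm wide, 100 mm high, from x = -5 to 65; a low gauge on it (top at 115 mm). Its outlet leans 30 degrees from vertical towards the stand's own -x. Origin on the bench, z up
- collar: dark steel disc, 76 mm in diameter, 8 mm thick, fixed at the head of the outlet. Origin: centre of its underside, at (-30, 0, 140) mm in the stand's frame; z along the leaning outlet, x up the slope, y as the stand's. On its rim a yellow mark at -1.15 rad about z from x, a red one at -1.75. A fixed steel stem, at most 18 mm thick, stands on the axis, its end 44 mm above the origin
- nut (a joint): angle of the brass nut: grows as it turns clockwise seen from above (negative about the collar's z). 0 at loosest, start 0 to 0.45 rad; 1.15 is white index at the yellow mark (finger tight), 1.75 is the hard stop, white index at the red mark. It stays where it is left; turning it takes about 0.18 N m
- hex (a point): brass hexagon of the nut: 30 mm across flats, 34.6 across corners, 18 high, on a copper flange 45 mm in diameter, 5 mm thick; both turn with the nut. Origin on the axis at the hexagon's underside (top of the flange), 13 mm along z from the collar's origin; z along the axis, outwards; x through the middle of the flat with the white index; flats every 60 degrees
- wrench: loose open-ended wrench, about 0.28 kg, 12 mm thick, starts on its rest. Origin on its underside, mid-width, near the balance point; x along the handle to the jaws, z up. Red handle 18 mm wide, x = -100 to 28 mm, steel shank to 65, then the head, 56 mm wide. The mouth opens to +x: 32.4 mm wide, flared tips, floor at x = 76.5, tips at about 122
- wrench_jaw (a point): where the nut's axis belongs in the wrench's mouth: at (95, 0, 6) mm in the wrench's frame
- rest: light wooden rest, fixed at a varying place and yaw: base 150 (x) by 80 by 6 mm, with two rails across it (along y), each 14 mm wide and 80 mm long, centred at x = -55 and x = 55 mm, top at 35 mm. Origin at the centre of its underside. The wrench lies along its x across both rails, gripped from above between them
- oil_bottle: bystander: clear bottle with red cap, 36 mm in diameter, 90 mm high; origin at the centre of its underside
- pliers: bystander: red-handled pliers lying flat, 160 mm long along x, 12 mm high; origin on the bench
- ring_block: bystander: wooden block 90 by 60 by 22 mm with small pins; origin at the centre of its underside
- hammer: bystander: small hammer lying along its x, 200 mm long; origin on the bench
- parts_tray: bystander: aluminium tray 100 by 70 by 22 mm; origin at the centre of its underside
- magnifier: bystander: black eyepiece cup, 44 mm in diameter, 24 mm high; origin at the centre of its underside
- wax_pot: bystander: white bowl 64 mm in diameter, 40 mm high; origin at the centre of its underside
Things that resemble listed ones, but are neither listed nor needed, are in the scene too. What is shaped like the stand but pink or purple is not meant.

How it is judged:
By the outcome, as a careful person would: the job done as asked, in the order asked, and still so for the second after the job is handed in, with the robot touching nothing.
It also fails if it takes over 64 s, if anything falls off the work surface, if the arm or the gripper's body presses on something with over 40 N, if the wrist force passes 120 N, or if a joint passes its speed limit or range.

### The arm

A 7-joint arm with a two-finger parallel gripper is mounted at the origin on the work surface. World frame = base frame: x ahead of the robot, y to its left, z up, the work surface at z = 0. Lengths are in m, angles in rad, forces in N, time in s.
With the tool pointing down it reaches from about 0.425 to 0.925 m from the base axis. Payload 6.8 kg.
Tool frame: the origin (TCP) lies at the very end of the fingers, on their centre line; the grasp point (between the pads) lies bot.grip_depth behind it (bot.grip_depth is the distance from the TCP to the grasp point, in m); z points along the fingers, y is the line along which they close (so a half turn about z gives the same grasp; the last joint's range is limited). The gripper opens to 85 mm and grips with 20 to 120 N. Pads are 22 mm wide; open, the fingers measure 114 mm over their backs; the gripper's body (76 mm by 85 mm) begins 54 mm behind the grasp point. The pads swing forward as they close: fully open they stand 13 mm farther back than shut.
Start: joints at [1.029, 0.477, 0.022, 1.555, -0.011, 1.109, -0.083], TCP at [0.284, -0.612, 0.231] pointing down, gripper open.
Joint ranges: [-2.96, 2.96], [-0.34, 2.1], [-1.41, 1.46], [0.24, 2.44], [-1.37, 4.51], [0.17, 1.92], [-2.96, 2.96]. Speed limits (rad/s): [2.39, 2.39, 3.14, 3.14, 3.14, 3.14, 3.14].

### API

Orientations are given as a unit quaternion [w, x, y, z].
In Python, from station import bot gives the robot as it stands.
- The arm moves only by the tool send_rows, never from a script. Its arguments are lists of equal length, an entry for each row: "slide": the shift along the tool's x, y, z in mm, a list of three; "roll": the turn about the tool's z in degrees; "claw": the opening, from 0 (shut) to 1 (fully open). A call has exactly 8 rows; each row is the pose to reach, as a shift and turn from the pose commanded when the call began, along the tool's axes at that moment; what a row does not reach only later rows make up. A row lasts 1/12 s, in which the tool goes at most 41.7 mm and 7.16 degrees, less where a joint would pass 70% of its speed; a pose out of reach is approached as far as the arm can. A call with a gripper value outside its range is refused whole. The fingers move at their own pace and stop on an object; "force" is the grip in N (left out, the last holds). Time passes only in rows, so rows that repeat a pose let the fingers close, or fill a call up. It gives the time, the measured TCP pose, the force, the opening and the grip force at its end, in the units of the state.
- bot.get_obs(): the state, without advancing time (a new reading comes with each control period).
- bot.read_camera(name): name is "scene" or "top" or "wrist"; returns the picture (420x560x3 uint8, red, green, blue); there is no depth.
- bot.camera_model(name): a dict with "camera_matrix" (3x3 intrinsics, pixels), "camera_from_world" (4x4, takes a point from world to camera coordinates). Camera axes: x right, y down, z forward; pixel columns grow to the right and rows downward; lengths in m; the calibration is good to about 2 mm. The wrist camera is an equidistant fisheye: a pixel r from the principal point sees the ray r / f radians off the axis. A picture is of the moment at which its call begins: read the wrist's pose just before it. camera_model takes no time and is no camera call; for the wrist camera it gives the pose at the moment of the call.
- bot.hand_in(): hands the job in; it is judged then, once.
The state is a dict: "t": time; "q": joint angles; "joint_vel": joint speeds; "joint_torque": joint torques, N m; "eef_pos": TCP position; "tool_rot": TCP orientation; "contact_force": force on the tool from outside, world axes, zero at the start; "torque": the same for the moment, N m; "gripper_width": opening from 0.0 (shut) to 1.0 (fully open); "grasp_force": force on a finger pad.
Only numpy, scipy, OpenCV 4.12 (cv2) and the standard library are available. Lean on these libraries where they do the work, as an engineer would, in place of code of your own. Each camera call takes 0.05 s, during which the arm holds its last target. There are 200 camera calls.

## Working session

There is one attempt and no reset: what is moved stays moved. The work goes in short steps, Python scripts to look and compute and a tool call to move; the robot and the scene stay as the last step left them, time stands still between calls to the robot, and variables do not carry over. Pictures are saved under pics/ and viewed, at most 10 in all, crops included, and the job is handed in when it is done.

Besides the shell and the picture viewer there is one more tool, called as name([rows], argument=value, ...), one row to a line, values as JSON. send_rows: Moves the arm, as the interface text tells. Its arguments: {"type":"object","properties":{"slide":{"type":"array","items":{"type":"array","items":{"type":"number"}}},"roll":{"type":"array","items":{"type":"number"}},"claw":{"type":"array","items":{"type":"number"}},"force":{"type":"number"}},"required":["slide","roll","claw"]}

```bash
ls; mkdir -p pics; python3 - <<'E'
from station import bot
import cv2,numpy as np
print(bot.get_obs(),bot.grip_depth)
for n in("scene","top"):
    m=bot.camera_model(n);print(n,np.round(m["camera_matrix"],1).tolist(),np.round(m["camera_from_world"],4).tolist())
    im=bot.read_camera(n);np.save(f"pics/{n}0.npy",im)
    cv2.imwrite(f"pics/{n}0.png",cv2.resize(im[:,:,::-1],(800,600),interpolation=cv2.INTER_CUBIC))
m=bot.camera_model("wrist");print(m)
E
```

```text
pics
{'t': 0.0, 'q': array([ 1.02886763,  0.47778795,  0.02232932,  1.55646848, -0.01150374,
        1.10928114, -0.08313234]), 'joint_vel': array([ 2.38737450e-06, -4.63930578e-04, -4.22529051e-04,  8.26780809e-04,
        1.28652838e-03, -9.48560776e-04,  4.97090954e-04]), 'joint_torque': array([ 6.65163716e-04, -5.96447539e+01,  1.60798028e+00, -2.81196767e+01,
        1.23563441e-02,  9.27410438e-03, -2.57534555e-05]), 'eef_pos': array([ 0.28347743, -0.61193283,  0.23032647]), 'tool_rot': array([-8.71376368e-04,  9.76566138e-01,  2.15215596e-01, -2.56959579e-04]), 'contact_force': array([ 0.18758228, -0.52811767,  1.1857902 ]), 'torque': array([ 0.03987726, -0.01165468,  0.01311994]), 'grasp_force': 0.0, 'gripper_width': 1.0044420255290558} 0.0187
scene [[535.5, 0.0, 283.9], [0.0, 535.5, 218.5], [0.0, 0.0, 1.0]] [[0.6174, 0.7864, 0.0195, -0.2911], [0.5303, -0.3978, -0.7486, -0.1422], [-0.581, 0.4726, -0.6627, 1.7016], [0.0, 0.0, 0.0, 1.0]]
top [[537.4, 0.0, 281.0], [0.0, 537.4, 221.9], [0.0, 0.0, 1.0]] [[-0.0194, -0.9998, 0.0084, 0.0111], [-0.9946, 0.0184, -0.1026, 0.4467], [0.1024, -0.0103, -0.9947, 1.8058], [0.0, 0.0, 0.0, 1.0]]
{'camera_matrix': array([[325.1922621 ,   0.        , 281.53790465],
       [  0.        , 325.1922621 , 208.80705519],
       [  0.        ,   0.        ,   1.        ]]), 'camera_from_world': array([[ 0.4201813 , -0.90743874, -0.00161417, -0.67384472],
       [-0.86503538, -0.40108296,  0.30140712, -0.03948932],
       [-0.27415592, -0.12524932, -0.95349417,  0.38059813],
       [ 0.        ,  0.        ,  0.        ,  1.        ]])}
```

View pics/scene0.png

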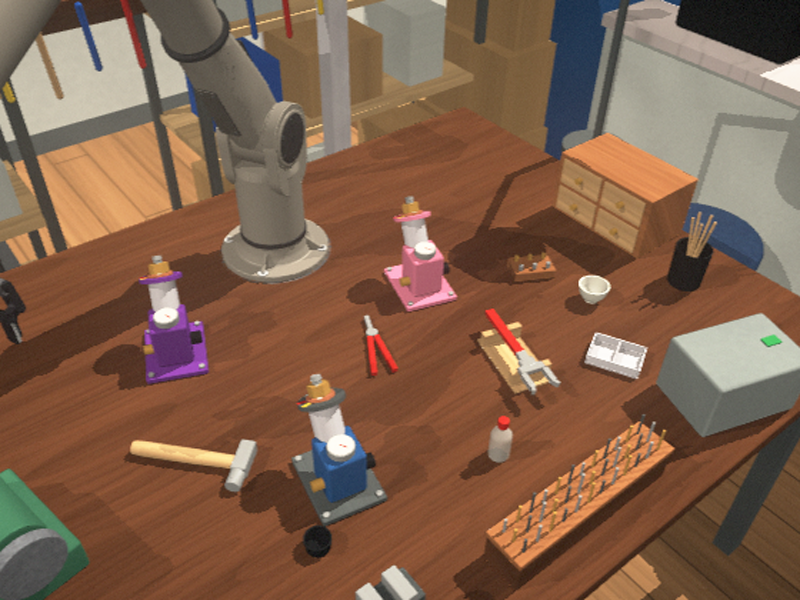

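View pics/top0.png

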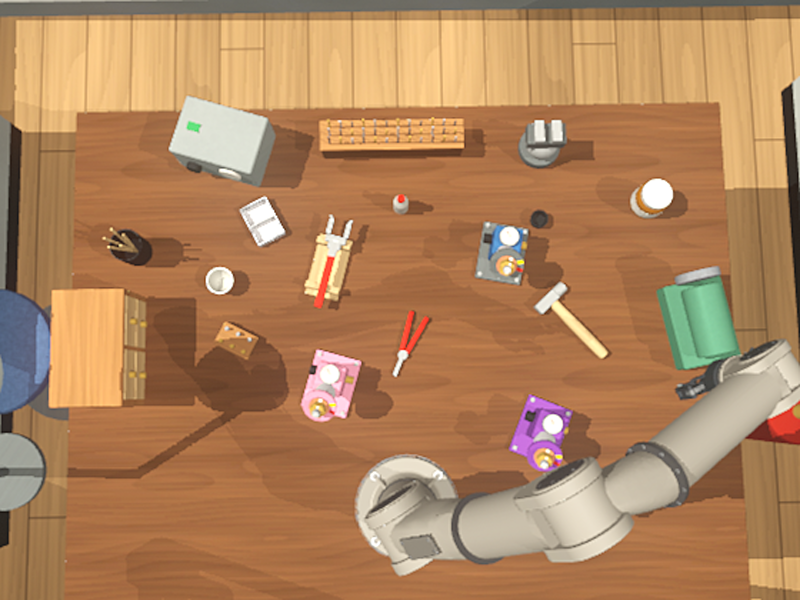

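The tool pointing down seems fixed by this interface, so I'll see whether it can lean. First I'll take close crops to measure the stand and the rest.

```bash
python3 - <<'E'
import cv2,numpy as np
t=np.load("pics/top0.npy")[:,:,::-1];s=np.load("pics/scene0.npy")[:,:,::-1]
# crops 66x50 etc -> 400x300
def c(im,x,y,w,h): return cv2.resize(im[y:y+h,x:x+w],(400,300),interpolation=cv2.INTER_CUBIC)
a=c(t,320,145,80,60);b=c(t,200,145,80,60);d=c(s,190,255,160,120);e=c(s,310,210,100,75)
cv2.imwrite("pics/m0.png",np.vstack([np.hstack([a,b]),np.hstack([d,e])]))
E
```

```text
(no output)
```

View pics/m0.png

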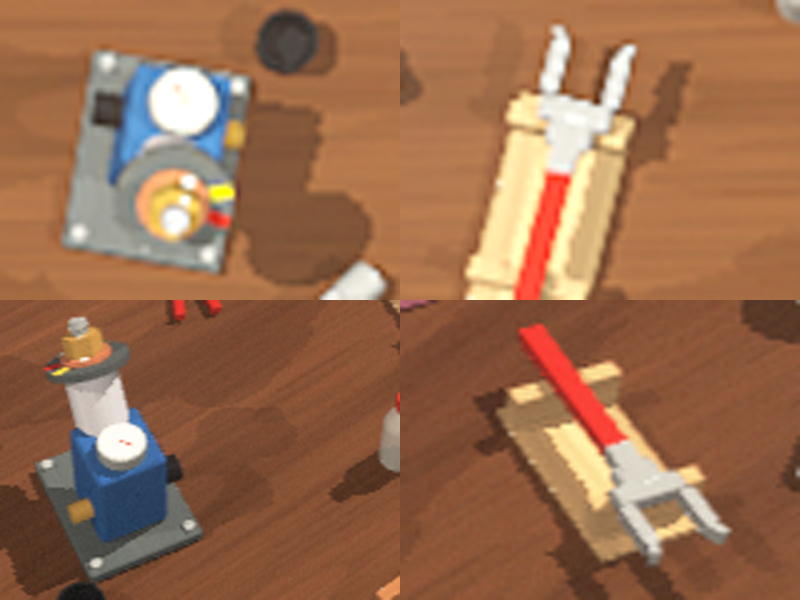

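send_rows([
  [0, 0, -20],
  [0, 0, -40],
  [0, 0, -60],
  [0, 0, -80],
  [0, 0, -100],
  [0, 0, -100],
  [0, 0, -100],
  [0, 0, -100],
], roll=[0, 0, 0, 0, 0, 0, 0, 0], claw=[1, 1, 1, 1, 1, 1, 1, 1])

```text
t: 0.77
eef_pos: [0.2835, -0.612, 0.33]
tool_rot: [-0.001, 0.977, 0.215, -0.0]
contact_force: [-0.3, -0.7, -0.6]
gripper_width: 1.002
grasp_force: 0.0
```

```bash
cat > h.py <<'E'
import numpy as np
from scipy.optimize import least_squares
from scipy.spatial.transform import Rotation as R
from station import bot
def proj(n,P,m=None):
    m=m or bot.camera_model(n);K=m["camera_matrix"];T=m["camera_from_world"]
    c=T[:3,:3]@np.asarray(P)+T[:3,3]
    if n=="wrist":
        r=np.hypot(c[0],c[1]);th=np.arctan2(r,c[2]);return K[:2,2]+K[0,0]*th*c[:2]/r
    return K[:2,:2]@(c[:2]/c[2])+K[:2,2]
def A(u,v): return("top",320+(u+.5)/5-.5,145+(v+.5)/5-.5)
def B(u,v): return("top",200+(u-400+.5)/5-.5,145+(v+.5)/5-.5)
def D(u,v): return("scene",190+(u+.5)/2.5-.5,255+(v-300+.5)/2.5-.5)
def E(u,v): return("scene",310+(u-400+.5)/4-.5,210+(v-300+.5)/4-.5)
def fit(obs,x0,ms=None):
    ms=ms or {n:bot.camera_model(n) for n in("top","scene")}
    def f(p):
        Rz=R.from_euler('z',p[3]).as_matrix();o=[]
        for P,(n,u,v) in obs:
            o+=list(proj(n,Rz@np.array(P)/1e3+p[:3],ms[n])-[u,v])
        return np.array(o)
    s=least_squares(f,x0,loss='soft_l1');return s.x,f(s.x).reshape(-1,2)
Ry=R.from_euler('y',-30,degrees=True).as_matrix()
def collar(p): return Ry@np.array(p)+[-30,0,140]
E
python3 - <<'E'
from h import *
np.set_printoptions(precision=3,suppress=True)
st=[((90,55,12),A(92,52)),((90,-55,12),A(250,75)),((-50,-55,12),A(222,272)),((-50,55,12),A(63,247)),
 ((90,55,12),D(202,535)),((90,-55,12),D(95,576)),((-50,-55,12),D(38,465)),
 (collar((0,0,44)),D(78,320)),(collar((0,0,44)),A(175,216)),(collar((0,0,8)),D(86,360)),(collar((0,0,8)),A(174,196))]
print(*fit(st,[.5,-.2,0,-.1]))
w=[((28,0,12),B(557,172)),((122,22,12),B(560,28)),((122,-22,12),B(630,48)),((-100,0,12),("top",(320.5)*.7-.5,303*.7-.5)),
 ((28,0,12),E(615,450)),((-100,0,12),E(534,332)),((122,22,12),E(724,533)),((122,-22,12),E(654,553))]
print(*fit(w,[.5,.15,0.03,-.1]))
E
```

```text
[ 0.583 -0.238 -0.    -0.186] [[ 0.099 -1.051]
 [-0.221 -0.428]
 [-0.681 -0.449]
 [-0.4   -0.732]
 [ 1.161 -1.057]
 [-1.332  1.715]
 [-1.838 -0.255]
 [-0.567  0.542]
 [-0.178  0.751]
 [ 0.214 -0.29 ]
 [-0.529  0.869]]
[ 0.569  0.175  0.033 -0.274] [[ 0.493 -0.697]
 [ 0.863  0.159]
 [-0.654 -0.623]
 [-2.298  3.009]
 [ 0.506 -0.505]
 [-1.476 -1.042]
 [-0.954  0.963]
 [ 1.261  0.687]]
```

send_rows([
  [0, 40, 0],
  [0, 80, 0],
  [0, 120, 0],
  [0, 160, 0],
  [0, 200, 0],
  [0, 240, 0],
  [0, 280, 0],
  [0, 320, 0],
], roll=[0, 0, 0, 0, 0, 0, 0, 0], claw=[1, 1, 1, 1, 1, 1, 1, 1])

```text
t: 1.43
eef_pos: [0.3795, -0.851, 0.3188]
tool_rot: [-0.011, 0.98, 0.199, 0.008]
contact_force: [-0.3, 0.3, -2.2]
gripper_width: 1.002
grasp_force: 0.0
```

send_rows([
  [0, 40, 0],
  [0, 80, 0],
  [0, 120, 0],
  [0, 160, 0],
  [0, 200, 0],
  [0, 200, 0],
  [0, 200, 0],
  [0, 200, 0],
], roll=[0, 0, 0, 0, 0, 0, 0, 0], claw=[1, 1, 1, 1, 1, 1, 1, 1])

```text
t: 2.1
eef_pos: [0.3641, -0.8601, 0.3289]
tool_rot: [-0.013, 0.981, 0.194, 0.005]
contact_force: [0.0, -1.5, -0.6]
gripper_width: 1.002
grasp_force: 0.0
```

```bash
python3 - <<'E'
from h import *
np.set_printoptions(precision=3,suppress=True)
o=bot.get_obs();print(o['q'],o['eef_pos'],R.from_quat(o['tool_rot'],scalar_first=True).as_matrix())
E
```

```text
[ 1.018  1.21   1.438  0.243 -1.367  1.915  0.087] [ 0.364 -0.86   0.329] [[ 0.925  0.381  0.005]
 [ 0.381 -0.924  0.028]
 [ 0.015 -0.024 -1.   ]]
```

send_rows([
  [0, -40, 0],
  [0, -80, 0],
  [0, -120, 0],
  [0, -160, 0],
  [0, -200, 0],
  [0, -200, 0],
  [0, -200, 0],
  [0, -200, 0],
], roll=[0, 0, 0, 0, 0, 0, 0, 0], claw=[1, 1, 1, 1, 1, 1, 1, 1])

```text
t: 2.77
eef_pos: [0.2886, -0.6717, 0.3344]
tool_rot: [-0.014, 0.981, 0.194, 0.008]
contact_force: [-0.0, -1.3, 0.7]
gripper_width: 1.001
grasp_force: 0.0
```

```bash
python3 - <<'E'
from h import *
np.set_printoptions(precision=3,suppress=True)
o=bot.get_obs();print(o['q'],o['eef_pos'],R.from_quat(o['tool_rot'],scalar_first=True).as_matrix())
E
```

```text
[ 0.459  0.931  1.429  1.294 -0.926  1.657  0.544] [ 0.289 -0.672  0.334] [[ 0.924  0.381  0.011]
 [ 0.381 -0.924  0.03 ]
 [ 0.022 -0.024 -0.999]]
```

```bash
cat > kin.py <<'E'
import numpy as np, itertools
from scipy.optimize import least_squares
from scipy.spatial.transform import Rotation as R
def fk(q,p,s=(1,1,1,1)):
    # p: base yaw, H, L1, a(elbow off), L2, a6, L3, tool yaw
    q=np.array(q,float)*[s[0],1,s[1],1,s[2],1,s[3]]
    Z=lambda a:R.from_euler('z',a).as_matrix(); Y=lambda a:R.from_euler('y',a).as_matrix()
    T=Z(p[0]+q[0]);x=np.array([0,0,p[1]])
    T=T@Y(q[1])@Z(q[2]);x=x+T@[p[3],0,p[2]]
    T=T@Y(q[3]);x=x+T@[-p[3],0,0]
    T=T@Z(q[4]);x=x+T@[0,0,p[4]]
    T=T@Y(q[5]);x=x+T@[p[5],0,0]
    T=T@Z(q[6]+p[7]);x=x+T@[0,0,p[6]]
    return x,T
def err(p,data,s):
    o=[]
    for q,x,r in data:
        X,T=fk(q,p,s);o+=list((X-x)*1);o+=list(.3*(R.from_matrix(T).inv()*R.from_quat(r,scalar_first=True)).as_rotvec())
    return np.array(o)
E
python3 - <<'E'
from kin import *
np.set_printoptions(precision=4,suppress=True)
from station import bot
o=bot.get_obs()
data=[([1.02886763,0.47778795,0.02232932,1.55646848,-0.01150374,1.10928114,-0.08313234],[0.28347743,-0.61193283,0.23032647],[-8.71376368e-04,9.76566138e-01,2.15215596e-01,-2.56959579e-04]),
([1.018,1.21,1.438,0.243,-1.367,1.915,0.087],[.3641,-.8601,.3289],[-.013,.981,.194,.005]),(o['q'],o['eef_pos'],o['tool_rot'])]
best=[]
for s in itertools.product((1,-1),repeat=4):
  for y0 in(0,1.5,3,-1.5):
   for y7 in(0,1.5,3,-1.5):
    r=least_squares(err,[y0,.4,.4,0,.4,0,.2,y7],args=(data,s));best.append((r.cost,s,r.x,r.fun))
best.sort(key=lambda b:b[0])
for b in best[:6]:print(b[0],b[1],b[2])
print(best[0][3].reshape(-1,6))
E
```

```text
0.00032964902250604553 (-1, -1, -1, -1) [-0.0691  0.9725  0.5501  0.0063  0.5211  0.0449  1.0011  1.5018]
0.00032964902250604575 (-1, -1, -1, -1) [-0.0691  0.9725  0.5501  0.0063  0.5211  0.0449  1.0011  1.5018]
0.00032964902250604873 (-1, -1, -1, -1) [-0.0691  0.9725  0.5501  0.0063  0.5211  0.0449  1.0011  1.5018]
0.00032964902250606684 (-1, -1, -1, -1) [-0.0691  0.9725  0.5501  0.0063  0.5211  0.0449  1.0011  1.5018]
0.000329649022506074 (-1, -1, -1, -1) [-0.0691  0.9725  0.5501  0.0063  0.5211  0.0449  1.0011  1.5018]
0.0003296490225060837 (-1, -1, -1, -1) [-0.0691  0.9725  0.5501  0.0063  0.5211  0.0449  1.0011  1.5018]
[[ 0.0171  0.0011 -0.0006 -0.     -0.     -0.    ]
 [-0.015  -0.0067  0.0018 -0.     -0.0007  0.    ]
 [ 0.003   0.0089 -0.0012  0.0005 -0.0005  0.    ]]
```

```bash
cat > kin.py <<'E'
import numpy as np, json, os
from scipy.spatial.transform import Rotation as R
from scipy.optimize import least_squares
LO=np.array([-2.96,-.34,-1.41,.24,-1.37,.17,-2.96]);HI=np.array([2.96,2.1,1.46,2.44,4.51,1.92,2.96])
Z=lambda a:R.from_euler('z',a).as_matrix(); Y=lambda a:R.from_euler('y',a).as_matrix()
def frames(q):
    F=[np.eye(3)];T=np.eye(3)
    for i in range(7):
        T=T@(Z(-q[i]) if i%2==0 else Y(q[i])); F.append(T)
    return F  # tool R = F[7]@Z(pi/2)
PRI=np.array([[0,0,0],[0,0,.4],[0,0,0],[0,0,.5],[0,0,0],[0,0,.5],[0,0,0],[0,0,.25]])
def design(q):
    F=frames(q);return np.hstack(F)  # 3x24
def load(): return json.load(open('kd.json')) if os.path.exists('kd.json') else []
def rec(bot):
    d=load();o=bot.get_obs();e=[list(map(float,o['q'])),list(map(float,o['eef_pos'])),list(map(float,o['tool_rot']))]
    if not d or d[-1]!=e: d.append(e);json.dump(d,open('kd.json','w'))
    return o
def calib(lam=3e-3):
    d=load();A=np.vstack([design(q) for q,x,r in d]);b=np.hstack([x for q,x,r in d])-A@PRI.ravel()
    s=np.linalg.lstsq(np.vstack([A,lam*np.eye(24)]),np.hstack([b,np.zeros(24)]),rcond=None)[0]
    return PRI.ravel()+s,(A@s-b).reshape(-1,3)
def fk(q,O): return design(q)@O, frames(q)[7]@Z(np.pi/2)
E
cat > kd.json <<'E'
[[[1.02886763,0.47778795,0.02232932,1.55646848,-0.01150374,1.10928114,-0.08313234],[0.28347743,-0.61193283,0.23032647],[-8.71376368e-04,9.76566138e-01,2.15215596e-01,-2.56959579e-04]]]
E
python3 - <<'E'
from kin import *
from station import bot
np.set_printoptions(precision=3,suppress=True)
o=rec(bot);O,r=calib();print(O.reshape(8,3),r)
for q,x,rr in load():
    print((R.from_matrix(fk(q,O)[1]).inv()*R.from_quat(rr,scalar_first=True)).as_rotvec())
E
```

```text
[[-0.    -0.006 -0.027]
 [ 0.02  -0.016  0.373]
 [ 0.023 -0.016 -0.004]
 [-0.012 -0.011  0.496]
 [ 0.001 -0.011 -0.006]
 [ 0.028 -0.001  0.494]
 [ 0.017 -0.001  0.027]
 [-0.004 -0.002  0.277]] [[ 0.  0.  0.]
 [-0. -0.  0.]]
[-0.  0. -0.]
[-0. -0.  0.]
```

send_rows([
  [40, -15, 0],
  [80, -30, 0],
  [120, -45, 0],
  [160, -60, 0],
  [200, -75, 0],
  [240, -90, 0],
  [280, -100, 0],
  [320, -120, 0],
], roll=[0, 0, 0, 0, 0, 0, 0, 0], claw=[1, 1, 1, 1, 1, 1, 1, 1])

```text
t: 3.43
eef_pos: [0.5355, -0.447, 0.3412]
tool_rot: [-0.013, 0.981, 0.196, 0.006]
contact_force: [0.9, -1.1, -0.3]
gripper_width: 1.002
grasp_force: 0.0
```

```bash
cat >> kin.py <<'E'
def row(q,xt,Rt,O,wr=1.,reg=1e-2):
    def f(v):
        x,T=fk(v,O);return np.r_[x-xt,wr*R.from_matrix(Rt.T@T).as_rotvec(),reg*(v-q)]
    return least_squares(f,np.clip(q,LO+1e-6,HI-1e-6),bounds=(LO,HI)).x
def call(q,slides,rolls,O,wr=1.,reg=1e-2):
    x0,T0=fk(q,O)
    for s,a in zip(slides,rolls):
        xt=x0+T0@np.array(s)/1e3;Rt=T0@Z(np.radians(a));x,T=fk(q,O)
        d=xt-x;n=np.linalg.norm(d);xt=x+d*min(1,.0417/max(n,1e-9))
        rv=R.from_matrix(T.T@Rt).as_rotvec();n=np.linalg.norm(rv);Rs=T@R.from_rotvec(rv*min(1,.125/max(n,1e-9))).as_matrix()
        q=row(q,xt,Rs,O,wr,reg)
    return q
E
python3 - <<'E'
from kin import *
from station import bot
np.set_printoptions(precision=3,suppress=True)
o=rec(bot);O,r=calib();print(O.reshape(8,3));print(o['q'],abs(r).max())
q0=np.array(load()[0][0])
for wr in(.2,1,3):
  for reg in(1e-3,3e-2):
    q=call(q0,[(0,0,-100)]*8,[0]*8,O,wr,reg)
    for k in range(2):
        q=call(q,[(0,min(40*(i+1),(320,200)[k]),0) for i in range(8)],[0]*8,O,wr,reg)
        x,T=fk(q,O);print(wr,reg,q,x,T[:,2])
E
```

```text
[[ 0.001 -0.003 -0.032]
 [-0.002 -0.015  0.368]
 [ 0.026 -0.015  0.006]
 [ 0.013 -0.017  0.506]
 [-0.01  -0.017 -0.015]
 [ 0.029  0.002  0.485]
 [ 0.015  0.002  0.032]
 [-0.002 -0.003  0.282]]
[-0.076  0.861  1.427  1.392 -0.862  1.604  0.089] 7.185831475159388e-06
0.2 0.001 [ 0.979  1.212  1.396  0.24  -1.328  1.737  0.088] [ 0.407 -0.88   0.324] [ 0.06  -0.127 -0.99 ]
0.2 0.001 [ 0.984  1.25   1.374  0.24  -1.37   1.194  0.102] [ 0.474 -1.023  0.341] [ 0.259 -0.543 -0.799]
0.2 0.03 [ 1.057  1.088  0.1    0.24  -0.082  1.673 -0.053] [ 0.407 -0.878  0.324] [ 0.058 -0.128 -0.99 ]
0.2 0.03 [ 1.036  1.136  0.28   0.24  -0.235  1.133 -0.03 ] [ 0.473 -1.021  0.341] [ 0.25  -0.543 -0.802]
1 0.001 [ 0.978  1.219  1.384  0.24  -1.306  1.858  0.088] [ 0.391 -0.844  0.314] [ 0.004 -0.009 -1.   ]
1 0.001 [ 0.981  1.263  1.397  0.24  -1.331  1.806  0.089] [ 0.397 -0.859  0.275] [ 0.01  -0.021 -1.   ]
1 0.03 [ 1.052  1.098  0.146  0.24  -0.133  1.796 -0.049] [ 0.39  -0.843  0.314] [ 0.004 -0.009 -1.   ]
1 0.03 [ 1.019  1.162  0.474  0.24  -0.441  1.742 -0.006] [ 0.397 -0.858  0.275] [ 0.009 -0.021 -1.   ]
3 0.001 [ 0.978  1.22   1.383  0.24  -1.304  1.868  0.088] [ 0.39  -0.842  0.314] [-0.  0. -1.]
3 0.001 [ 0.981  1.266  1.394  0.24  -1.327  1.824  0.089] [ 0.394 -0.853  0.272] [ 0.    -0.001 -1.   ]
3 0.03 [ 1.052  1.099  0.15   0.24  -0.137  1.805 -0.049] [ 0.389 -0.84   0.314] [-0.  0. -1.]
3 0.03 [ 1.019  1.165  0.481  0.24  -0.447  1.761 -0.006] [ 0.394 -0.852  0.273] [ 0.    -0.001 -1.   ]
```

send_rows([
  [18, -39, 0],
  [36, -78, 0],
  [54, -117, 0],
  [72, -156, 0],
  [90, -195, -10],
  [108, -234, -20],
  [126, -273, -40],
  [144, -312, -60],
], roll=[0, 0, 0, 0, 0, 0, 0, 0], claw=[1, 1, 1, 1, 1, 1, 1, 1])

```text
t: 4.1
eef_pos: [0.5458, -0.1224, 0.4021]
tool_rot: [-0.013, 0.981, 0.196, 0.005]
contact_force: [0.4, -0.0, 0.8]
gripper_width: 1.003
grasp_force: 0.0
```

send_rows([
  [0, 0, -40],
  [0, 0, -80],
  [0, 0, -120],
  [0, 0, -160],
  [0, 0, -200],
  [0, 0, -240],
  [0, 0, -280],
  [0, 0, -320],
], roll=[0, 0, 0, 0, 0, 0, 0, 0], claw=[1, 1, 1, 1, 1, 1, 1, 1])

```text
t: 4.77
eef_pos: [0.5499, -0.1372, 0.6363]
tool_rot: [-0.018, 0.981, 0.195, -0.002]
contact_force: [1.2, -1.2, -2.9]
gripper_width: 0.999
grasp_force: 0.0
```

```bash
cat > st.py <<'E'
from kin import *
from station import bot
np.set_printoptions(precision=3,suppress=True)
o=rec(bot);T=R.from_quat(o['tool_rot'],scalar_first=True).as_matrix()
print('q',o['q'],'x',o['eef_pos'],'zdir',T[:,2],'xdir',T[:,0],'t',o['t'])
E
python3 st.py
```

```text
q [-0.417  0.265  0.838  1.069 -0.237  1.908 -0.849] x [ 0.55  -0.137  0.636] zdir [-0.01   0.034 -0.999] xdir [0.924 0.382 0.004] t 4.7667
```

send_rows([
  [0, 0, -40],
  [0, 0, -80],
  [0, 0, -120],
  [0, 0, -160],
  [0, 0, -200],
  [0, 0, -240],
  [0, 0, -280],
  [0, 0, -320],
], roll=[0, 0, 0, 0, 0, 0, 0, 0], claw=[1, 1, 1, 1, 1, 1, 1, 1])

```text
t: 5.43
eef_pos: [0.5286, -0.1338, 0.6696]
tool_rot: [-0.008, 0.981, 0.194, 0.02]
contact_force: [0.3, -0.4, -0.3]
gripper_width: 0.997
grasp_force: 0.0
```

```bash
python3 st.py
```

```text
q [-0.204  0.171  0.469  1.042 -0.115  1.915 -0.962] x [ 0.529 -0.134  0.67 ] zdir [ 0.036  0.023 -0.999] xdir [0.924 0.381 0.042] t 5.4333
```

send_rows([
  [0, 0, -40],
  [0, 0, -80],
  [0, 0, -120],
  [0, 0, -160],
  [0, 0, -200],
  [0, 0, -240],
  [0, 0, -280],
  [0, 0, -320],
], roll=[0, 0, 0, 0, 0, 0, 0, 0], claw=[1, 1, 1, 1, 1, 1, 1, 1])

```text
t: 6.1
eef_pos: [0.5062, -0.1301, 0.6986]
tool_rot: [0.003, 0.98, 0.194, 0.045]
contact_force: [0.2, -0.6, 0.5]
gripper_width: 0.998
grasp_force: 0.0
```

send_rows([
  [0, 0, -40],
  [0, 0, -80],
  [0, 0, -120],
  [0, 0, -160],
  [0, 0, -200],
  [0, 0, -240],
  [0, 0, -280],
  [0, 0, -320],
], roll=[0, 0, 0, 0, 0, 0, 0, 0], claw=[1, 1, 1, 1, 1, 1, 1, 1])

```text
t: 6.77
eef_pos: [0.486, -0.1268, 0.7255]
tool_rot: [0.013, 0.979, 0.193, 0.07]
contact_force: [-0.5, 0.1, -0.1]
gripper_width: 0.999
grasp_force: 0.0
```

```bash
python3 st.py
```

```text
q [-0.592  0.044  0.812  1.056 -0.068  1.915 -0.991] x [ 0.486 -0.127  0.726] zdir [ 0.142  0.001 -0.99 ] xdir [0.916 0.38  0.132] t 6.7667
```

The tool leans about 3° per call when it is pushed against the upper reach limit, and the lean persists. A constant lean of about 15° serves for gripping the wrench. After a half roll it also serves for setting the wrench on the nut.

send_rows([
  [-32, 29, 0],
  [-63, 58, 0],
  [-95, 87, 0],
  [-126, 116, 0],
  [-126, 116, -40],
  [-126, 116, -80],
  [-126, 116, -120],
  [-126, 116, -160],
], roll=[0, 0, 0, 0, 0, 0, 0, 0], claw=[1, 1, 1, 1, 1, 1, 1, 1])

```text
t: 7.43
eef_pos: [0.4048, -0.2784, 0.7391]
tool_rot: [0.028, 0.977, 0.192, 0.087]
contact_force: [-0.5, -0.6, 0.1]
gripper_width: 1.001
grasp_force: 0.0
```

```bash
python3 st.py
```

```text
q [ 0.181  0.027  0.365  1.033 -0.091  1.915 -0.677] x [ 0.405 -0.278  0.739] zdir [ 0.181 -0.021 -0.983] xdir [0.911 0.379 0.16 ] t 7.4333
```

send_rows([
  [0, 0, -40],
  [0, 0, -80],
  [0, 0, -120],
  [0, 0, -160],
  [0, 0, -200],
  [0, 0, -240],
  [0, 0, -280],
  [0, 0, -320],
], roll=[0, 0, 0, 0, 0, 0, 0, 0], claw=[1, 1, 1, 1, 1, 1, 1, 1])

```text
t: 8.1
eef_pos: [0.3791, -0.2666, 0.7646]
tool_rot: [0.045, 0.975, 0.19, 0.108]
contact_force: [0.3, -0.1, -0.2]
gripper_width: 1.001
grasp_force: 0.0
```

```bash
python3 st.py
```

```text
q [ 0.643 -0.009 -0.109  1.013 -0.082  1.915 -0.687] x [ 0.379 -0.267  0.765] zdir [ 0.227 -0.046 -0.973] xdir [0.904 0.381 0.193] t 8.1
```

send_rows([
  [0, 0, -25],
  [0, 0, -25],
  [0, 0, -25],
  [0, 0, -25],
  [0, 0, -25],
  [0, 0, -25],
  [0, 0, -25],
  [0, 0, -25],
], roll=[0, 0, 0, 0, 0, 0, 0, 0], claw=[1, 1, 1, 1, 1, 1, 1, 1])

```text
t: 8.77
eef_pos: [0.3749, -0.2649, 0.7737]
tool_rot: [0.051, 0.974, 0.19, 0.115]
contact_force: [0.0, 0.2, 0.7]
gripper_width: 1.001
grasp_force: 0.0
```

```bash
python3 st.py
```

```text
q [ 0.73  -0.015 -0.189  0.999 -0.087  1.915 -0.683] x [ 0.375 -0.265  0.774] zdir [ 0.244 -0.055 -0.968] xdir [0.901 0.382 0.206] t 8.7667
```

send_rows([
  [4, -5, 40],
  [8, -10, 80],
  [12, -15, 120],
  [16, -20, 160],
  [20, -25, 200],
  [25, -30, 240],
  [30, -35, 280],
  [35, -40, 320],
], roll=[2, 4, 6, 8, 10, 12, 12, 12], claw=[1, 1, 1, 1, 1, 1, 1, 1])

```text
t: 9.43
eef_pos: [0.4703, -0.2317, 0.4639]
tool_rot: [0.039, 0.988, 0.087, 0.12]
contact_force: [0.6, -0.7, -0.1]
gripper_width: 0.995
grasp_force: 0.0
```

```bash
python3 st.py; python3 - <<'E'
from h import *
import pickle,cv2
m=bot.camera_model("wrist");im=bot.read_camera("wrist");pickle.dump((m,im),open("pics/w1.pkl","wb"))
for P in([.543,-.230,.159],[.569,.175,.045]):print(proj("wrist",P,m))
cv2.imwrite("pics/w1.png",im[:,:,::-1])
E
```

```text
q [ 0.685 -0.038 -0.309  1.709 -0.053  1.218 -1.008] x [ 0.47  -0.232  0.464] zdir [ 0.245 -0.056 -0.968] xdir [0.956 0.182 0.231] t 9.4333
[267.74404209 164.27242844]
[ 65.25890549 127.10578478]
```

View pics/w1.png

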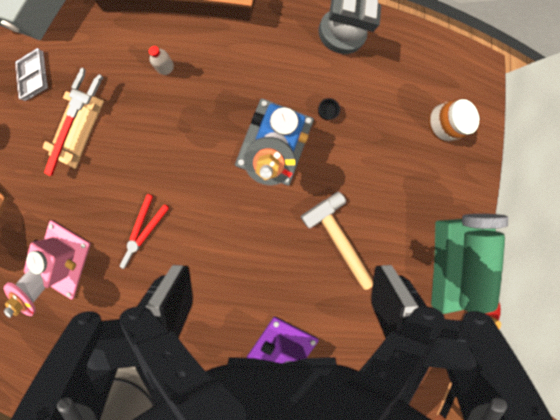

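send_rows([
  [0, -5, 35],
  [0, -10, 70],
  [0, -15, 105],
  [0, -20, 140],
  [0, -20, 175],
  [0, -20, 205],
  [0, -20, 205],
  [0, -20, 205],
], roll=[0, 0, 0, 0, 0, 0, 0, 0], claw=[1, 1, 1, 1, 1, 1, 1, 1])

```text
t: 10.15
eef_pos: [0.5167, -0.2239, 0.2647]
tool_rot: [0.038, 0.988, 0.087, 0.119]
contact_force: [-0.2, 0.6, 1.0]
gripper_width: 0.999
grasp_force: 0.0
```

```bash
python3 st.py; python3 - <<'E'
from h import *
import pickle,cv2
m=bot.camera_model("wrist");im=bot.read_camera("wrist");pickle.dump((m,im),open("pics/w2.pkl","wb"))
u,v=proj("wrist",[.543,-.230,.159],m);print(u,v)
C=np.linalg.inv(m["camera_from_world"])[:3,3];print(C)
x0,y0=int(u)-70,max(0,int(v)-50)
print(x0,y0)
cv2.imwrite("pics/w2.png",cv2.resize(im[y0:y0+105,x0:x0+140,::-1],(784,588),interpolation=cv2.INTER_CUBIC))
E
```

```text
q [ 0.628  0.159 -0.351  1.953  0.052  0.79  -1.138] x [ 0.517 -0.224  0.265] zdir [ 0.242 -0.054 -0.969] xdir [0.956 0.182 0.229] t 10.15
281.96527018906653 205.79482213882866
[ 0.55565054 -0.20199228  0.42116765]
211 155
```

View pics/w2.png

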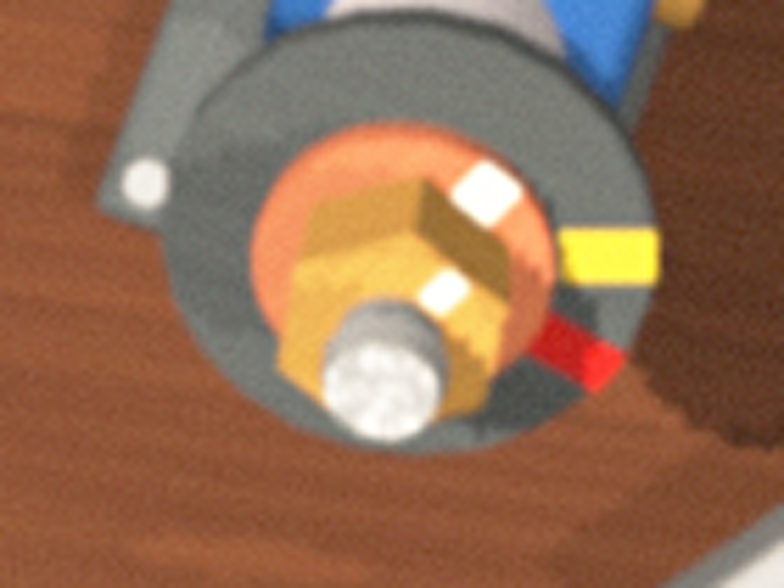

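```bash
cat > fitnut.py <<'E'
from h import *
import pickle,sys
np.set_printoptions(precision=4,suppress=True)
m2,_=pickle.load(open("pics/w2.pkl","rb"));ms={n:bot.camera_model(n) for n in("top","scene")};ms["w2"]=m2
W=lambda u,v:np.array([211+(u+.5)/5.6-.5,155+(v+.5)/5.6-.5])
st=[((90,55,12),A(92,52)),((90,-55,12),A(250,75)),((-50,-55,12),A(222,272)),((-50,55,12),A(63,247)),
 ((90,55,12),D(202,535)),((90,-55,12),D(95,576)),((-50,-55,12),D(38,465)),
 (collar((0,0,44)),D(78,320)),(collar((0,0,44)),A(175,216)),(collar((0,0,8)),D(86,360)),(collar((0,0,8)),A(174,196))]
pol=lambda r,a,z:collar((r*np.cos(a),r*np.sin(a),z))
rim=[(163,220),(400,12),(420,452),(640,170),(230,75),(200,330),(280,415)]
def pr(P,p,n):
    Rz=R.from_euler('z',p[3]).as_matrix();return proj("wrist" if n=="w2" else n,Rz@np.array(P)/1e3+p[:3],ms[n])
def f(p):
    o=[]
    for P,(n,u,v) in st:o+=list(.25*(pr(P,p,n)-[u,v]))
    add=lambda P,u,v:o.extend(pr(P,p,"w2")-W(u,v))
    add(collar((0,0,44)),385,390);add(pol(38,-1.15,8),658,257);add(pol(38,-1.75,8),612,374)
    C=np.array([pr(pol(38,a,8),p,"w2") for a in np.linspace(0,6.28,120)])
    for u,v in rim:
        d=C-W(u,v);i=np.argmin((d**2).sum(1));t=C[(i+1)%120]-C[i-1];t/=np.linalg.norm(t);o.append(d[i]@[-t[1],t[0]])
    th=p[4]
    for k,(u,v) in ((.5,(408,232)),(-.5,(508,313)),(-1.5,(490,410)),(1.5,(293,265)),(2.5,(278,372))):
        add(pol(17.32,-th+k*np.pi/3,31),u,v)
    return np.array(o)
s=least_squares(f,[.583,-.238,0,-.186,.3],loss='soft_l1')
if __name__=="__main__":
    print(s.x);print(f(s.x)[22:])
    p=s.x;Rz=R.from_euler('z',p[3]).as_matrix()
    print("hexmid",Rz@collar((0,0,22))/1e3+p[:3],"axis",Rz@Ry@[0,0,1])
    for r,z in((18,13),(12,31)):print("idx",(pr(pol(r,-p[4],z),p,"w2")+.5-[211,155])*5.6)
    np.save("stand.npy",p)
E
python3 fitnut.py
```

```text
[ 0.5809 -0.2385  0.0009 -0.2077  0.2993]
[-0.498  -0.1514  0.2752 -0.1992  0.234  -0.0116  0.4303 -1.711   0.6475
  0.3626 -0.7102  1.5937  0.3911  0.4443 -0.0875  0.0165 -1.5799 -0.6523
 -0.9744  0.1873  0.1488  0.3753 -0.7903]
hexmid [ 0.5407 -0.2301  0.1599] axis [-0.4893  0.1031  0.866 ]
idx [482.0398 191.4434]
idx [446.4244 282.6326]
```

```bash
cat > plan.py <<'E'
from h import *
from kin import rec,load,calib,fk
np.set_printoptions(precision=4,suppress=True)
p=np.load("stand.npy");Rz=R.from_euler('z',p[3]).as_matrix();ax=Rz@Ry
o=rec(bot);T=R.from_quat(o['tool_rot'],scalar_first=True).as_matrix();x=o['eef_pos']
cw=lambda v:Rz@collar(v)/1e3+p[:3]
def roll_to(d,T=T):  # roll deg bringing tool y onto direction d (mod 180)
    l=T.T@d;a=np.degrees(np.arctan2(-l[0],l[1]));return a
nd=lambda a:ax@[np.cos(a),np.sin(a),0]
E
python3 - <<'E'
from plan import *
print("angle tool-axis",np.degrees(np.arccos(-T[:,2]@ax[:,2])),"lean in collar",ax.T@T[:,2])
g=cw((0,0,24))+T[:,2]*.0062
print("slide mm",T.T@(g-x)*1e3)
for a in(102.9,78.5,54.1):print(a,roll_to(nd(np.radians(a))),np.degrees(np.arcsin(nd(np.radians(a))@T[:,2])))
E
```

```text
angle tool-axis 15.435213879806431 lean in collar [-0.2661 -0.0038 -0.9639]
slide mm [ -4.1777  -1.1553 113.5528]
102.9 -170.43928110365982 3.1959231186701573
78.5 -146.89433495551614 -3.2525334727103936
54.1 -123.06634480692018 -9.154037464140146
```

send_rows([
  [-1, 0, 25],
  [-2, 0, 50],
  [-4, -1, 75],
  [-4, -1, 95],
  [-4, -1, 107],
  [-4, -1, 113],
  [-4, -1, 113],
  [-4, -1, 113],
], roll=[3, 6, 9.6, 9.6, 9.6, 9.6, 9.6, 9.6], claw=[1, 1, 1, 1, 1, 0.7, 0.6, 0.6])

```text
t: 10.87
eef_pos: [0.5416, -0.2304, 0.1566]
tool_rot: [0.029, 0.992, 0.004, 0.124]
contact_force: [0.2, -0.0, -0.2]
gripper_width: 0.613
grasp_force: 0.0
```

send_rows([
  [0, 0, 0],
  [0, 0, 0],
  [0, 0, 0],
  [0, 0, 0],
  [0, 0, 0],
  [0, 0, 0],
  [0, 0, 0],
  [0, 0, 0],
], roll=[0, 0, 0, 0, 0, 0, 0, 0], claw=[0.45, 0.3, 0.2, 0.2, 0.2, 0.2, 0.2, 0.2], force=50)

```text
t: 11.53
eef_pos: [0.5414, -0.2301, 0.1568]
tool_rot: [0.029, 0.992, 0.004, 0.124]
contact_force: [-3.2, 1.7, 7.2]
gripper_width: 0.337
grasp_force: 48.9
```

```bash
python3 st.py; python3 - <<'E'
from plan import *
print("resid mm",T.T@(cw((0,0,24))+T[:,2]*.0062-x)*1e3,o['contact_force'])
E
```

```text
q [ 0.555  0.326 -0.295  2.018  0.146  0.559 -1.39 ] x [ 0.541 -0.23   0.157] zdir [ 0.247 -0.056 -0.967] xdir [0.969 0.015 0.246] t 11.5333
resid mm [-0.3581  0.085   1.1085] [-3.2139  1.7394  7.1884]
```

send_rows([
  [0, 0, 0],
  [0, 0, 0],
  [0, 0, 0],
  [0, 0, 0],
  [0, 0, 0],
  [0, 0, 0],
  [0, 0, 0],
  [0, 0, 0],
], roll=[5, 11, 17, 23, 29, 35, 41, 44], claw=[0.2, 0.2, 0.2, 0.2, 0.2, 0.2, 0.2, 0.2])

```text
t: 12.2
eef_pos: [0.5416, -0.2304, 0.1569]
tool_rot: [-0.02, 0.92, -0.37, 0.126]
contact_force: [-4.6, -0.4, 6.9]
gripper_width: 0.335
grasp_force: 60.2
```

```bash
python3 - <<'E'
from plan import *
import pickle,cv2
for a in(54.1,):print(a,roll_to(nd(np.radians(a))))
m=bot.camera_model("wrist");im=bot.read_camera("wrist");pickle.dump((m,im),open("pics/w3.pkl","wb"))
u,v=proj("wrist",cw((0,0,13)),m);x0,y0=int(u)-50,int(v)-37;print(u,v,x0,y0)
for t in(1.05,1.15):print([((proj("wrist",cw((r*np.cos(t),-r*np.sin(t),z)),m)-[x0,y0]+.5)*7).round() for r,z in((18,13),(22.5,13),(12,31),(38,8))])
cv2.imwrite("pics/w3.png",cv2.resize(im[y0:y0+75,x0:x0+100,::-1],(700,525),interpolation=cv2.INTER_CUBIC))
E
```

```text
54.1 -176.89238859486952
279.16860984368606 261.24708696734365 229 224
[array([479.,  79.]), array([512.,  29.]), array([483., 307.]), array([ 613., -186.])]
[array([500.,  88.]), array([539.,  41.]), array([498., 313.]), array([ 657., -163.])]
```

View pics/w3.png

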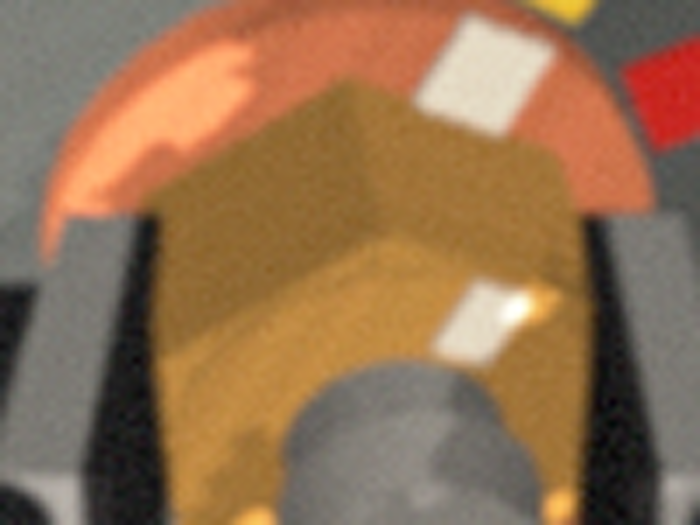

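send_rows([
  [0, 0, 0],
  [0, 0, 0],
  [0, 0, 0],
  [0, 0, 0],
  [0, 0, 0],
  [0, 0, 0],
  [0, 0, 0],
  [0, 0, 0],
], roll=[2, 3.8, 3.8, 3.8, 3.8, 3.8, 3.8, 3.8], claw=[0.2, 0.2, 0.2, 0.2, 0.7, 1, 1, 1])

```text
t: 12.92
eef_pos: [0.5408, -0.2299, 0.1551]
tool_rot: [-0.024, 0.909, -0.398, 0.124]
contact_force: [-1.1, -0.1, -0.4]
gripper_width: 0.884
grasp_force: 0.0
```

send_rows([
  [0, 0, 0],
  [0, 0, -20],
  [0, 0, -45],
  [0, 0, -70],
  [0, 0, -100],
  [0, 0, -120],
  [0, 0, -120],
  [0, 0, -120],
], roll=[0, 0, 0, 0, 0, 0, 0, 0], claw=[1, 1, 1, 1, 1, 1, 1, 1])

```text
t: 13.58
eef_pos: [0.5118, -0.2236, 0.2723]
tool_rot: [-0.024, 0.908, -0.398, 0.125]
contact_force: [-0.0, -0.7, -0.0]
gripper_width: 1.002
grasp_force: 0.0
```

```bash
python3 st.py;python3 - <<'E'
from plan import *
import pickle,cv2
m=bot.camera_model("wrist");im=bot.read_camera("wrist");pickle.dump((m,im),open("pics/w4.pkl","wb"))
u,v=proj("wrist",cw((0,0,13)),m);x0,y0=int(u)-50,int(v)-37;print(u,v,x0,y0)
for t in(1.05,1.15):print([((proj("wrist",cw((r*np.cos(t),-r*np.sin(t),z)),m)-[x0,y0]+.5)*7).round() for r,z in((18,13),(12,31),(38,8))])
print([((proj("wrist",cw(v),m)-[x0,y0]+.5)*7).round() for v in((0,0,44),(0,0,31))])
cv2.imwrite("pics/w4.png",cv2.resize(im[y0:y0+75,x0:x0+100,::-1],(700,525),interpolation=cv2.INTER_CUBIC))
E
```

```text
q [ 0.412  0.124 -0.108  1.97  -0.011  0.793 -2.083] x [ 0.512 -0.224  0.272] zdir [ 0.247 -0.056 -0.967] xdir [ 0.652 -0.729  0.209] t 13.5833
279.7582017362296 197.8975406103904 229 160
[array([423., 144.]), array([428., 255.]), array([489., -15.])]
[array([436., 150.]), array([437., 259.]), array([516.,  -2.])]
[array([401., 399.]), array([383., 341.])]
```

View pics/w4.png

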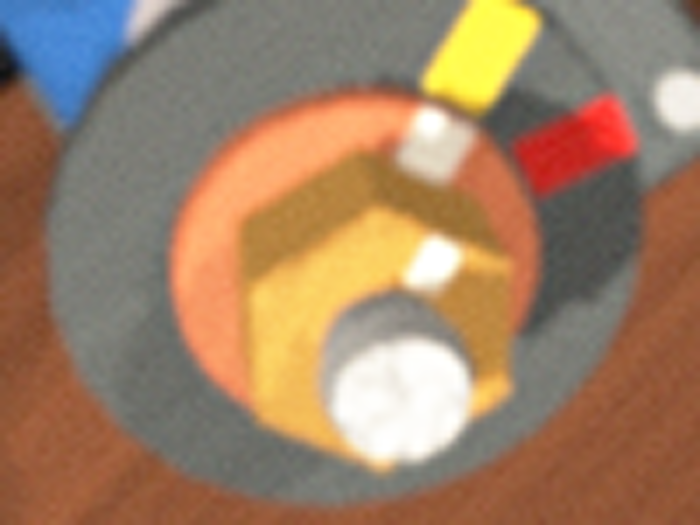

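send_rows([
  [-28, -26, 6],
  [-56, -52, 12],
  [-84, -78, 18],
  [-112, -104, 24],
  [-141, -131, 30],
  [-170, -158, 36],
  [-198, -184, 43],
  [-226, -210, 49],
], roll=[-4, -8, -12, -16, -20, -24, -28, -32], claw=[1, 1, 1, 1, 1, 1, 1, 1])

```text
t: 14.3
eef_pos: [0.5255, 0.0837, 0.2048]
tool_rot: [0.012, 0.984, -0.13, 0.125]
contact_force: [0.2, 0.0, 0.2]
gripper_width: 1.002
grasp_force: 0.0
```

send_rows([
  [-8, -30, 5],
  [-17, -60, 10],
  [-25, -88, 14],
  [-25, -88, 14],
  [-25, -88, 14],
  [-25, -88, 14],
  [-25, -88, 14],
  [-25, -88, 14],
], roll=[0, 0, 0, 0, 0, 0, 0, 0], claw=[1, 1, 1, 1, 1, 1, 1, 1])

```text
t: 14.97
eef_pos: [0.5299, 0.1708, 0.1878]
tool_rot: [0.012, 0.983, -0.133, 0.126]
contact_force: [-0.3, 0.1, -0.3]
gripper_width: 0.997
grasp_force: 0.0
```

```bash
python3 st.py;python3 - <<'E'
from plan import *
import pickle,cv2
m=bot.camera_model("wrist");im=bot.read_camera("wrist");pickle.dump((m,im),open("pics/w5.pkl","wb"))
u,v=proj("wrist",[.569,.175,.045],m);print(u,v)
x0=int(max(0,min(u-130,300)));y0=int(max(0,min(v-110,225)));print(x0,y0)
cv2.imwrite("pics/w5.png",cv2.resize(im[y0:y0+195,x0:x0+260,::-1],(780,585),interpolation=cv2.INTER_CUBIC))
E
```

```text
q [-0.183  0.264 -0.396  2.026  0.424  0.734 -2.696] x [0.53  0.171 0.188] zdir [ 0.244 -0.057 -0.968] xdir [ 0.933 -0.259  0.25 ] t 14.9667
267.70042452870746 193.88285659581655
137 83
```

View pics/w5.png

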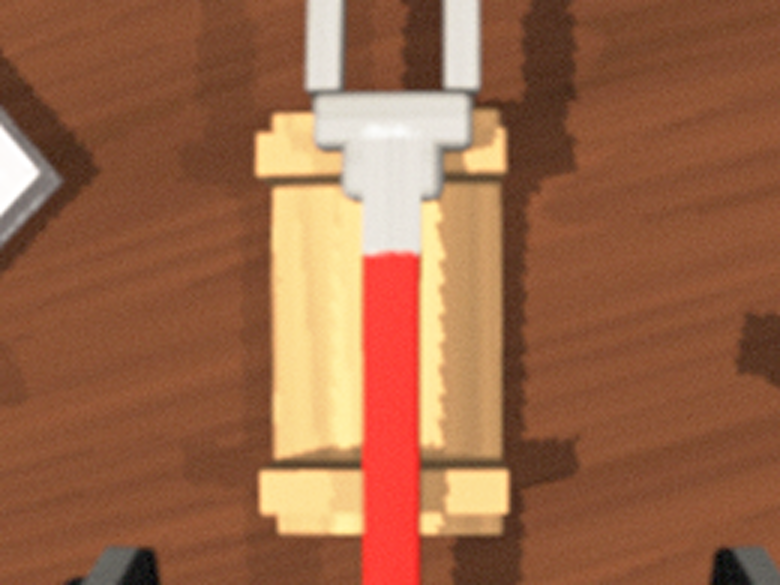

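```bash
cat > fitw.py <<'E'
from plan import *
import pickle
m,_=pickle.load(open("pics/w5.pkl","rb"))
W=lambda u,v:np.array([137+(u+.5)/3-.5,83+(v+.5)/3-.5])
def fit3(obs,x0,free):
    def f(q):
        z=q[2] if free else x0[2]
        Rz=R.from_euler('z',q[3]).as_matrix();return np.hstack([proj("wrist",Rz@np.array(P)/1e3+[q[0],q[1],z],m)-W(*uv) for P,uv in obs]+[0.001*(q[2]-x0[2])])
    s=least_squares(f,x0);s.x[2]=s.x[2] if free else x0[2];return s.x,f(s.x)[:-1].reshape(-1,2)
w,e=fit3([((28,0,12),(391,255)),((76.5,0,12),(393,92)),((28,9,12),(362.5,255)),((28,-9,12),(420,255))],[.569,.175,.035,-.274],0);print(w,e)
r,e=fit3([((48,40,35),(256,178)),((48,-40,35),(507,178)),((-48,40,35),(260,469)),((-48,-40,35),(509,469))],[.569,.175,0,-.274],0);print(r,e)
r2,e=fit3([((48,40,35),(256,178)),((48,-40,35),(507,178)),((-48,40,35),(260,469)),((-48,-40,35),(509,469))],[.569,.175,0,-.274],1);print(r2)
np.save("wr.npy",w);np.save("rest.npy",r)
E
python3 fitw.py; python3 - <<'E'
from plan import *
w=np.load("wr.npy");Rw=R.from_euler('z',w[3]).as_matrix()
g=Rw@[0,0,.006]+w[:3]
print("slide",T.T@(g+T[:,2]*bot.grip_depth-x)*1e3,"roll",roll_to(Rw[:,1]),"lateral deg",np.degrees(np.arcsin(Rw[:,1]@T[:,2])),"lean",Rw.T@T[:,2])
E
```

```text
[ 0.5661  0.1765  0.035  -0.2764] [[ 0.0505 -0.7238]
 [-0.0052  2.2539]
 [-0.1946 -0.7439]
 [ 0.1611 -0.6785]]
[ 0.5733  0.1782  0.     -0.2637] [[ 0.8176 -0.4215]
 [-0.3476 -1.5484]
 [ 0.2095  0.9791]
 [-0.6558  0.997 ]]
[ 0.5733  0.1783 -0.0022 -0.2637]
slide [ -4.5628 -13.3286 169.505 ] roll -179.6971469637358 lateral deg 0.71576615261948 lean [ 0.2506  0.0125 -0.968 ]
```

send_rows([
  [-2, -5, 35],
  [-5, -13, 70],
  [-5, -13, 105],
  [-5, -13, 135],
  [-5, -13, 155],
  [-5, -13, 166],
  [-5, -13, 169],
  [-5, -13, 169],
], roll=[0.3, 0.3, 0.3, 0.3, 0.3, 0.3, 0.3, 0.3], claw=[0.8, 0.6, 0.5, 0.5, 0.5, 0.5, 0.5, 0.5])

```text
t: 15.68
eef_pos: [0.5698, 0.1762, 0.0227]
tool_rot: [0.011, 0.983, -0.135, 0.126]
contact_force: [0.6, -0.6, -0.3]
gripper_width: 0.502
grasp_force: 0.0
```

send_rows([
  [0, 0, 0],
  [0, 0, 0],
  [0, 0, 0],
  [0, 0, 0],
  [0, 0, 0],
  [0, 0, 0],
  [0, 0, 0],
  [0, 0, 0],
], roll=[0, 0, 0, 0, 0, 0, 0, 0], claw=[0.35, 0.25, 0.1, 0.05, 0.05, 0.05, 0.05, 0.05], force=80)

```text
t: 16.35
eef_pos: [0.5705, 0.177, 0.0248]
tool_rot: [0.011, 0.983, -0.135, 0.127]
contact_force: [-1.4, 0.4, 5.6]
gripper_width: 0.19
grasp_force: 78.7
```

```bash
python3 st.py; python3 - <<'E'
from plan import *
w=np.load("wr.npy");Rw=R.from_euler('z',w[3]).as_matrix()
# wrench pose in tool frame at the grasp
Rtw=T.T@Rw; ptw=T.T@(w[:3]-x); np.savez("grip.npz",R=Rtw,p=ptw,T=T,x=x)
print(ptw*1e3,Rtw)
E
```

```text
q [-0.363  0.557 -0.168  2.049  0.656  0.427 -2.927] x [0.571 0.177 0.025] zdir [ 0.246 -0.055 -0.968] xdir [ 0.931 -0.263  0.252] t 16.35
[ -1.3829   1.4483 -10.8931] [[ 0.9677  0.0011  0.2521]
 [ 0.0047 -0.9999 -0.0135]
 [ 0.2521  0.0143 -0.9676]]
```

```bash
cat > nutgoal.py <<'E'
from plan import *
G=np.load("grip.npz");ptw=G["p"].copy();ptw[1]=0
zx=G["R"][0,2];zz=G["R"][2,2];n=np.hypot(zx,zz);zx/=n;zz/=n
Rtw=np.array([[-zz,0,zx],[0,-1,0],[zx,0,zz]])
def goal(phi,back=0,h=22.5,T=T,dn=0,up=0):
    """roll (deg) and tool displacement so that wrench x points at collar angle phi (deg), jaw on axis, drawn back mm"""
    def ang(r):
        v=ax.T@(T@Z(np.radians(r))@Rtw[:,0]);return np.degrees(np.arctan2(v[1],v[0]))
    rs=np.linspace(-230,230,4601);d=[(ang(r)-phi+180)%360-180 for r in rs]
    c=[r for i,r in enumerate(rs[:-1]) if d[i]*d[i+1]<=0 and abs(d[i])<10]
    out=[]
    for r in c:
        T2=T@Z(np.radians(r));Rw=T2@Rtw
        jaw=cw((0,0,h))-Rw[:,0]*back/1e3+ax[:,2]*up/1e3
        t=jaw-Rw@np.array([.095,0,.006])-T2@ptw
        out.append((r,t,Rw,np.degrees(ax.T@Rw[:,2])))
    return out
from kin import Z
E
python3 - <<'E'
from nutgoal import *
from kin import *
O,e=calib();print(abs(e).max())
q=np.array(o['q'])
for b,phi in((55,205),(0,205),(0,170)):
    for r,t,Rw,n in goal(phi,b):
        print(b,phi,"roll",r,"tcp",t,"slide",T.T@(t-x)*1e3,"wx",Rw[:,0],"nerr",n[:2])
E
```

```text
5.708150869615514e-07
55 205 roll -209.6 tcp [ 0.6722 -0.1929  0.2136] slide [ 239.5802  326.4714 -137.2405] wx [-0.8497 -0.253  -0.4626] nerr [ 2.171  -6.1299]
55 205 roll 150.40000000000003 tcp [ 0.6722 -0.1929  0.2136] slide [ 239.5802  326.4714 -137.2405] wx [-0.8497 -0.253  -0.4626] nerr [ 2.171  -6.1299]
0 205 roll -209.6 tcp [ 0.6255 -0.2069  0.1882] slide [ 193.3031  352.7604 -123.3723] wx [-0.8497 -0.253  -0.4626] nerr [ 2.171  -6.1299]
0 205 roll 150.40000000000003 tcp [ 0.6255 -0.2069  0.1882] slide [ 193.3031  352.7604 -123.3723] wx [-0.8497 -0.253  -0.4626] nerr [ 2.171  -6.1299]
0 170 roll -173.4 tcp [ 0.621  -0.2639  0.1903] slide [ 204.7074  408.814  -123.3723] wx [-0.8032  0.3461 -0.4848] nerr [0.9958 2.7647]
0 170 roll 186.60000000000002 tcp [ 0.621  -0.2639  0.1903] slide [ 204.7074  408.814  -123.3723] wx [-0.8032  0.3461 -0.4848] nerr [0.9958 2.7647]
```

send_rows([
  [5, 0, -20],
  [12, 0, -50],
  [22, 0, -90],
  [32, 0, -130],
  [42, 0, -170],
  [52, 0, -210],
  [62, 0, -250],
  [62, 0, -250],
], roll=[0, 0, 0, -5, -12, -19, -26, -33], claw=[0.05, 0.05, 0.05, 0.05, 0.05, 0.05, 0.05, 0.05])

```text
t: 17.02
eef_pos: [0.5699, 0.1765, 0.291]
tool_rot: [0.045, 0.979, 0.152, 0.125]
contact_force: [1.7, 0.5, -2.2]
gripper_width: 0.192
grasp_force: 79.3
```

```bash
python3 st.py
```

```text
q [-0.083  0.217 -0.48   1.833  0.345  0.943 -1.986] x [0.57  0.177 0.291] zdir [ 0.258 -0.051 -0.965] xdir [0.922 0.31  0.231] t 17.0167
```

send_rows([
  [2, 33, 5],
  [4, 66, 10],
  [6, 100, 14],
  [8, 133, 19],
  [9, 166, 24],
  [11, 200, 29],
  [13, 233, 34],
  [15, 266, 38],
], roll=[-7, -14, -21, -28, -35, -42, -49, -56], claw=[0.05, 0.05, 0.05, 0.05, 0.05, 0.05, 0.05, 0.05])

```text
t: 17.68
eef_pos: [0.6644, -0.078, 0.2805]
tool_rot: [0.095, 0.799, 0.588, 0.082]
contact_force: [0.3, 1.0, -3.1]
gripper_width: 0.193
grasp_force: 79.2
```

send_rows([
  [0, 0, 0],
  [0, 0, 0],
  [0, 0, 0],
  [0, 0, 0],
  [0, 0, 0],
  [0, 0, 0],
  [0, 0, 0],
  [0, 0, 0],
], roll=[-7, -14, -21, -28, -35, -42, -49, -56], claw=[0.05, 0.05, 0.05, 0.05, 0.05, 0.05, 0.05, 0.05])

```text
t: 18.35
eef_pos: [0.6641, -0.0761, 0.2806]
tool_rot: [0.123, 0.429, 0.894, 0.028]
contact_force: [0.0, 0.1, -3.1]
gripper_width: 0.193
grasp_force: 79.3
```

send_rows([
  [0, 0, 0],
  [0, 0, 0],
  [0, 0, 0],
  [0, 0, 0],
  [0, 0, 0],
  [0, 0, 0],
  [0, 0, 0],
  [0, 0, 0],
], roll=[-7, -14, -21, -28, -35, -42, -49, -56], claw=[0.05, 0.05, 0.05, 0.05, 0.05, 0.05, 0.05, 0.05])

```text
t: 19.02
eef_pos: [0.6641, -0.0762, 0.2806]
tool_rot: [0.122, -0.041, 0.991, -0.033]
contact_force: [0.0, -0.0, -2.8]
gripper_width: 0.195
grasp_force: 79.3
```

```bash
python3 st.py; python3 - <<'E'
from nutgoal import *
for b,u in((55,40),(55,0),(0,0)):
    for r,t,Rw,n in goal(205,b,23,up=u):
        if abs(r)<60: print(b,u,"roll",r,"slide",T.T@(t-x)*1e3,"wx",Rw[:,0],"nerr",n[:2])
E
```

```text
q [ 0.668  0.435 -0.896  1.682  0.516  0.989  1.266] x [ 0.664 -0.076  0.281] zdir [ 0.244 -0.056 -0.968] xdir [-0.967 -0.089 -0.238] t 19.0167
55 40 roll -9.199999999999989 slide [  28.9614 -108.5952   34.848 ] wx [-0.8511 -0.2532 -0.4599] nerr [ 2.3181 -6.0363]
55 0 roll -9.199999999999989 slide [  18.6542 -111.4874   73.3889] wx [-0.8511 -0.2532 -0.4599] nerr [ 2.3181 -6.0363]
0 0 roll -9.199999999999989 slide [  71.1924 -119.9967   87.257 ] wx [-0.8511 -0.2532 -0.4599] nerr [ 2.3181 -6.0363]
```

send_rows([
  [5, -37, 0],
  [10, -74, 0],
  [18, -111, 0],
  [18, -111, 20],
  [18, -111, 40],
  [18, -111, 60],
  [18, -111, 73],
  [18, -111, 73],
], roll=[-3, -6, -9.2, -9.2, -9.2, -9.2, -9.2, -9.2], claw=[0.05, 0.05, 0.05, 0.05, 0.05, 0.05, 0.05, 0.05])

```text
t: 19.68
eef_pos: [0.6709, -0.1922, 0.2105]
tool_rot: [0.116, -0.117, 0.985, -0.042]
contact_force: [-0.6, 0.4, -3.9]
gripper_width: 0.189
grasp_force: 79.2
```

```bash
python3 st.py;python3 - <<'E'
from nutgoal import *
import pickle,cv2
m=bot.camera_model("wrist");im=bot.read_camera("wrist");pickle.dump((m,im),open("pics/w6.pkl","wb"))
for b in(55,0):
    for r,t,Rw,n in goal(205,b,23):
        if abs(r)<60: print(b,"roll",r,"slide",T.T@(t-x)*1e3)
u,v=proj("wrist",cw((0,0,31)),m);x0,y0=int(max(0,u-100)),int(max(0,v-75));y0=min(y0,270);print(u,v,x0,y0)
Rw=T@Rtw;pw=x+T@ptw
S=lambda P:((proj("wrist",P,m)-[x0,y0]+.5)*4-.5).round(1)
for a in((122,0,12),(76.5,0,12),(76.5,28,12),(76.5,-28,12),(28,0,12),(28,9,12),(28,-9,12)):print("w",a,S(Rw@np.array(a)/1e3+pw))
for a in((0,0,44),(0,0,31)):print("c",a,S(cw(a)))
for k in range(6):print("hex",k,S(cw((17.32*np.cos(-1.13+(k+.5)*np.pi/3),17.32*np.sin(-1.13+(k+.5)*np.pi/3),31))))
cv2.imwrite("pics/w6.png",cv2.resize(im[y0:y0+150,x0:x0+200,::-1],(800,600),interpolation=cv2.INTER_CUBIC))
E
```

```text
q [ 0.804  0.556 -0.864  1.686  0.591  0.894  1.545] x [ 0.671 -0.192  0.21 ] zdir [ 0.239 -0.055 -0.969] xdir [-0.945 -0.241 -0.22 ] t 19.6833
55 roll -0.39999999999997726 slide [-1.7281 -1.2434 -2.1508]
0 roll -0.39999999999997726 slide [51.4935 -1.615  11.7174]
278.44037257006454 -26.370525363338174 178 0
w (122, 0, 12) [414.6  81.5]
w (76.5, 0, 12) [414.5 450.8]
w (76.5, 28, 12) [154.2 456. ]
w (76.5, -28, 12) [674.9 455.8]
w (28, 0, 12) [414.6 908. ]
w (28, 9, 12) [329.  907.9]
w (28, -9, 12) [500.2 907.9]
c (0, 0, 44) [ 415.7 -169.5]
c (0, 0, 31) [ 403.3 -104. ]
hex 0 [274.8 -54. ]
hex 1 [404.2   7.3]
hex 2 [530.2 -41. ]
hex 3 [ 524.1 -145.2]
hex 4 [ 402.5 -202.1]
hex 5 [ 279.5 -158.9]
```

View pics/w6.png

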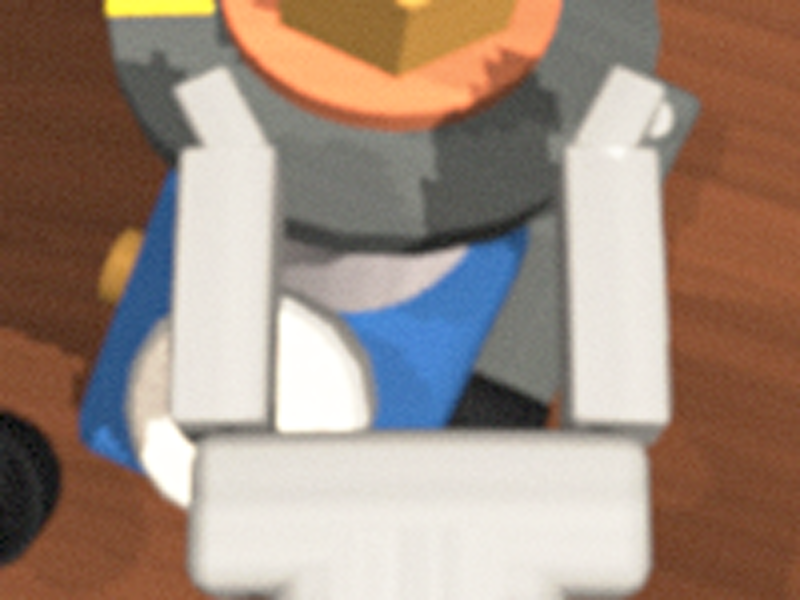

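send_rows([
  [-1, -1.5, -1],
  [10, -1.7, 1],
  [18, -1.8, 3],
  [25, -1.9, 5],
  [32, -1.9, 7],
  [39, -1.9, 8.5],
  [45, -1.9, 10],
  [49, -1.9, 11],
], roll=[-0.4, -0.4, -0.4, -0.4, -0.4, -0.4, -0.4, -0.4], claw=[0.05, 0.05, 0.05, 0.05, 0.05, 0.05, 0.05, 0.05])

```text
t: 20.4
eef_pos: [0.6284, -0.2064, 0.1919]
tool_rot: [0.118, -0.121, 0.985, -0.043]
contact_force: [-0.6, 1.7, -3.0]
gripper_width: 0.192
grasp_force: 79.4
```

```bash
python3 st.py;python3 - <<'E'
from nutgoal import *
for b in(0,):
    for r,t,Rw,n in goal(205,b,23):
        if abs(r)<60: print(b,"roll",r,"slide",T.T@(t-x)*1e3)
print(o['contact_force'],o['torque'])
E
```

```text
q [ 0.881  0.52  -0.876  1.793  0.588  0.816  1.569] x [ 0.628 -0.206  0.192] zdir [ 0.243 -0.055 -0.968] xdir [-0.943 -0.248 -0.223] t 20.4
0 roll 0.0 slide [3.842  0.7568 2.7265]
[-0.6372  1.7348 -2.987 ] [ 0.389   0.373  -0.0727]
```

send_rows([
  [1, 0, 1],
  [2, 0.3, 2],
  [2, 0.3, 2],
  [2, 0.3, 2],
  [2, 0.3, 2],
  [2, 0.3, 2],
  [2, 0.3, 2],
  [2, 0.3, 2],
], roll=[0, 0, 0, 0, 0, 0, 0, 0], claw=[0.05, 0.05, 0.05, 0.05, 0.05, 0.05, 0.05, 0.05])

```text
t: 21.07
eef_pos: [0.6285, -0.2064, 0.1902]
tool_rot: [0.119, -0.121, 0.985, -0.043]
contact_force: [-0.3, 1.4, -3.4]
gripper_width: 0.195
grasp_force: 79.3
```

```bash
cat > arc.py <<'E'
from nutgoal import *
import sys
a,b=map(float,sys.argv[1:3]);N=int(sys.argv[3])
base=None
def near(phi,h=23):
    return min(goal(phi,0,h),key=lambda g:abs(g[0]))
v=ax.T@(T@Rtw[:,0]);cur=np.degrees(np.arctan2(v[1],v[0]))%360
r,t,_,_=near(a);print("cur phi",cur,"resid",r,T.T@(t-x)*1e3,o['contact_force'],o['torque'])
g=near(cur);t0=g[1]
for k in range(1,N+1):
    r,t,Rw,n=near(a+(b-a)*k/N);print(round(r,1),(T.T@(t-t0)*1e3).round(1),n[:2].round(1))
E
python3 arc.py 205 165 8
```

```text
cur phi 205.08142931907778 resid 0.0 [3.4953 0.6257 0.933 ] [-0.2969  1.3963 -3.4157] [ 0.3467  0.4847 -0.0395]
5.2 [ 0.4 -8.3 -0. ] [ 1.8 -4.9]
10.4 [  1.5 -16.6   0. ] [ 1.4 -3.7]
15.6 [  3.4 -24.8  -0. ] [ 1.1 -2.4]
20.8 [  6.  -32.7   0. ] [ 0.9 -1.1]
25.9 [  9.2 -40.2  -0. ] [0.9 0.2]
31.1 [ 13.2 -47.6   0. ] [0.9 1.5]
36.3 [ 17.9 -54.5   0. ] [1.1 2.8]
41.4 [ 23.  -60.9  -0. ] [1.4 4.1]
```

send_rows([
  [1, -4, 0],
  [1.8, -8.3, 0],
  [2.2, -12.5, 0],
  [3, -16.6, 0],
  [4, -20.7, 0],
  [5, -24.8, 0],
  [6, -28.8, 0],
  [7.5, -32.7, 0],
], roll=[2.6, 5.2, 7.8, 10.4, 13, 15.6, 18.2, 20.8], claw=[0.05, 0.05, 0.05, 0.05, 0.05, 0.05, 0.05, 0.05])

```text
t: 21.73
eef_pos: [0.6289, -0.24, 0.1923]
tool_rot: [0.125, 0.06, 0.99, -0.021]
contact_force: [0.7, 1.8, -2.4]
gripper_width: 0.193
grasp_force: 79.3
```

```bash
python3 arc.py 185 165 8;python3 - <<'E'
from nutgoal import *
import pickle
m=bot.camera_model("wrist");im=bot.read_camera("wrist");pickle.dump((m,im),open("pics/w7.pkl","wb"))
print(proj("wrist",cw((0,0,31)),m))
E
```

```text
cur phi 184.92980130590803 resid -0.09999999999999432 [2.225  0.0333 0.9733] [ 0.6611  1.8054 -2.4149] [0.1863 0.4093 0.202 ]
2.5 [ 0.1 -4.   0. ] [ 0.9 -0.4]
5.0 [ 0.4 -8.  -0. ] [0.8 0.2]
7.6 [  0.8 -12.2   0. ] [0.9 0.9]
10.2 [  1.5 -16.3   0. ] [0.9 1.5]
12.8 [  2.3 -20.4   0. ] [1.  2.2]
15.4 [  3.3 -24.4   0. ] [1.1 2.8]
18.0 [  4.5 -28.4   0. ] [1.2 3.5]
20.6 [  5.9 -32.4   0. ] [1.4 4.1]
[281.2422  65.6824]
```

send_rows([
  [0.5, -4, 0],
  [1, -8, 0],
  [1.4, -12.2, 0],
  [2, -16.3, 0],
  [2.8, -20.4, 0],
  [3.8, -24.4, 0],
  [4.5, -26.4, 0],
  [5, -28.4, 0],
], roll=[2.5, 5, 7.6, 10.2, 12.8, 15.4, 16.7, 18], claw=[0.05, 0.05, 0.05, 0.05, 0.05, 0.05, 0.05, 0.05])

```text
t: 22.45
eef_pos: [0.6209, -0.268, 0.1921]
tool_rot: [0.127, 0.213, 0.969, -0.001]
contact_force: [1.1, 0.6, -2.6]
gripper_width: 0.193
grasp_force: 79.2
```

```bash
python3 arc.py 167.5 157.5 4;python3 - <<'E'
from nutgoal import *
import pickle,cv2
m=bot.camera_model("wrist");im=bot.read_camera("wrist");pickle.dump((m,im),open("pics/w8.pkl","wb"))
x0,y0=int(proj("wrist",cw((0,0,13)),m)[0])-60,0
S=lambda P:((proj("wrist",P,m)-[x0,y0]+.5)*6-.5).round(1)
for t in(1.55,1.65,1.75):print([S(cw((r*np.cos(t),-r*np.sin(t),z))) for r,z in((19.5,13),(12,31),(38,8))])
print(S(cw((0,0,31))),S(cw((0,0,44))),S(cw((0,0,13))))
cv2.imwrite("pics/w8.png",cv2.resize(im[y0:y0+95,x0:x0+120,::-1],(720,570),interpolation=cv2.INTER_CUBIC))
E
```

```text
cur phi 167.61328600948897 resid 0.10000000000002274 [ 2.0942 -0.5309  1.0843] [ 1.0572  0.6408 -2.5501] [-0.063   0.1443  0.3414]
2.7 [ 0.1 -4.3  0. ] [1.3 4.1]
5.2 [ 0.4 -8.3  0. ] [1.5 4.7]
7.8 [  0.9 -12.5   0. ] [1.7 5.3]
10.4 [  1.5 -16.6   0. ] [1.9 5.9]
[array([134.4, 543.3]), array([190.3, 441. ]), array([-63.3, 621.4])]
[array([130.6, 521.7]), array([187.6, 426.4]), array([-69.5, 580.7])]
[array([129.2, 499.9]), array([186.5, 411.7]), array([-71.3, 539.7])]
[351.3 400.1] [337.4 327.2] [367.  483.2]
```

send_rows([
  [0.1, -2, 0],
  [0.3, -4.3, 0],
  [0.5, -6.3, 0],
  [0.7, -8.3, 0],
  [1, -10.4, 0],
  [1.2, -12.5, 0],
  [1.2, -12.5, 0],
  [1.2, -12.5, 0],
], roll=[1.3, 2.7, 4, 5.2, 6.5, 7.8, 7.8, 7.8], claw=[0.05, 0.05, 0.05, 0.05, 0.05, 0.05, 0.05, 0.05])

```text
t: 23.17
eef_pos: [0.6147, -0.2793, 0.1913]
tool_rot: [0.127, 0.279, 0.952, 0.008]
contact_force: [2.5, -4.6, -1.2]
gripper_width: 0.192
grasp_force: 79.3
```

```bash
python3 arc.py 160 150 4;python3 - <<'E'
from nutgoal import *
import pickle,cv2
m=bot.camera_model("wrist");im=bot.read_camera("wrist");pickle.dump((m,im),open("pics/w8.pkl","wb"))
x0,y0=int(proj("wrist",cw((0,0,13)),m)[0])-75,0
S=lambda P:((proj("wrist",P,m)-[x0,y0]+.5)*5-.5).round(1)
for t in(1.55,1.65,1.75):print([S(cw((r*np.cos(t),-r*np.sin(t),z))) for r,z in((19.5,13),(12,31),(38,8))])
print(S(cw((0,0,31))),S(cw((0,0,44))),S(cw((0,0,13))))
cv2.imwrite("pics/w8.png",cv2.resize(im[y0:y0+118,x0:x0+150,::-1],(750,590),interpolation=cv2.INTER_CUBIC))
E
```

```text
cur phi 159.97956864739686 resid -0.09999999999999432 [ 1.9234 -0.2534  1.1452] [ 2.453  -4.5936 -1.1515] [-0.7536 -0.5059  0.2156]
2.5 [ 0.1 -4.   0. ] [1.9 6. ]
5.1 [ 0.4 -8.2  0. ] [2.2 6.6]
7.7 [  0.8 -12.3   0. ] [2.5 7.1]
10.3 [  1.5 -16.5  -0. ] [2.8 7.7]
[array([194.1, 478.7]), array([231.1, 388. ]), array([ 38.6, 565. ])]
[array([188.4, 461.3]), array([227.1, 376.3]), array([ 28.6, 532.2])]
[array([184.5, 443.5]), array([224.4, 364.3]), array([ 22.2, 498.6])]
[359.3 336.5] [341.6 277.8] [379.3 403.3]
```

send_rows([
  [0.1, -2, 0],
  [0.2, -4, 0],
  [0.3, -6, 0],
  [0.4, -8.2, 0],
  [0.4, -8.2, 0],
  [0.4, -8.2, 0],
  [0.4, -8.2, 0],
  [0.4, -8.2, 0],
], roll=[1.3, 2.5, 3.8, 5.1, 5.1, 5.1, 5.1, 5.1], claw=[0.05, 0.05, 0.05, 0.05, 0.05, 0.05, 0.05, 0.05])

```text
t: 23.88
eef_pos: [0.61, -0.2859, 0.1904]
tool_rot: [0.126, 0.321, 0.938, 0.013]
contact_force: [3.2, -4.4, -1.4]
gripper_width: 0.19
grasp_force: 79.3
```

```bash
python3 arc.py 155 150 2;python3 - <<'E'
from nutgoal import *
import pickle,cv2
m=bot.camera_model("wrist");im=bot.read_camera("wrist");pickle.dump((m,im),open("pics/w8.pkl","wb"))
x0,y0=int(proj("wrist",cw((0,0,13)),m)[0])-75,0
S=lambda P:((proj("wrist",P,m)-[x0,y0]+.5)*5-.5).round(1)
for t in(1.55,1.65,1.75):print([S(cw((r*np.cos(t),-r*np.sin(t),z))) for r,z in((19.5,13),(12,31),(38,8))])
print(S(cw((0,0,31))),S(cw((0,0,44))),S(cw((0,0,13))))
cv2.imwrite("pics/w8.png",cv2.resize(im[y0:y0+118,x0:x0+150,::-1],(750,590),interpolation=cv2.INTER_CUBIC))
E
```

```text
cur phi 155.1197218575197 resid 0.10000000000002274 [ 1.7855 -0.6932  1.1376] [ 3.1733 -4.4346 -1.4139] [-0.7994 -0.5312  0.3117]
2.7 [ 0.1 -4.3 -0. ] [2.5 7.2]
5.3 [ 0.4 -8.5 -0. ] [2.8 7.7]
[array([202.6, 494.6]), array([233. , 401.1]), array([ 54.6, 593.8])]
[array([195.2, 477.8]), array([227.9, 389.8]), array([ 41.6, 562. ])]
[array([189.7, 460.4]), array([224.1, 378. ]), array([ 32.1, 529.1])]
[356.1 338.8] [334.5 281.9] [380.4 403.7]
```

View pics/w8.png

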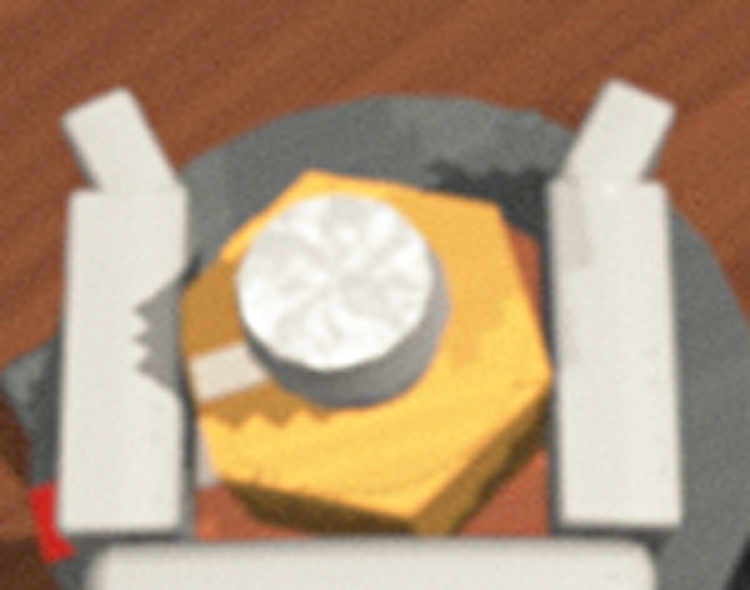

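```bash
python3 - <<'E'
from nutgoal import *
import pickle
m,_=pickle.load(open("pics/w8.pkl","rb"))
x0=int(proj("wrist",cw((0,0,13)),m)[0])-75
W=lambda u,v:np.array([x0+(u+.5)/5-.5,(v+.5)/5-.5])
pts=[(312,172),(500,207),(550,375),(415,517),(185,310),(224,462)]
def f(p,ret=0):
    th,off=p[0],p[1:3];o=[]
    P=np.array([proj("wrist",cw((17.32*np.cos(-th+(k+.5)*np.pi/3),17.32*np.sin(-th+(k+.5)*np.pi/3),31)),m)+off for k in range(6)])
    for u,v in pts:
        d=P-W(u,v);o+=list(d[np.argmin((d**2).sum(1))])
    return np.array(o)
for t0 in(1.5,1.7,1.9):
    s=least_squares(f,[t0,0,0]);print(s.x,s.cost)
for u,v in((205,470),(225,372),(50,525)):
    z={470:13,372:31,525:8}[v]
    g=lambda q:proj("wrist",cw((q[0]*np.cos(q[1]),-q[0]*np.sin(q[1]),z)),m)-W(u,v)
    print(least_squares(g,[20,1.7]).x)
E
```

```text
[ 1.7435  1.3426 -0.7609] 7.2679037912369315
[ 1.7435  1.3426 -0.7609] 7.267903791236306
[ 1.7435  1.3426 -0.7609] 7.267903791259901
[18.3289  1.6701]
[11.7956  1.7953]
[36.0395  1.7443]
```

send_rows([
  [0.1, -2, 0],
  [0.2, -4.3, 0],
  [0.2, -5, 0],
  [0.2, -5, 0],
  [0.2, -5, 0],
  [0.2, -5, 0],
  [0.2, -5, 0],
  [0.2, -5, 0],
], roll=[1.3, 2.7, 3.2, 3.2, 3.2, 3.2, 3.2, 3.2], claw=[0.05, 0.05, 0.05, 0.05, 0.05, 0.05, 0.05, 0.05])

```text
t: 24.6
eef_pos: [0.6067, -0.2893, 0.1897]
tool_rot: [0.126, 0.347, 0.929, 0.017]
contact_force: [2.7, -4.7, -0.8]
gripper_width: 0.191
grasp_force: 79.5
```

```bash
python3 arc.py 152 167 3
```

```text
cur phi 152.11941829568994 resid 0.10000000000002274 [ 1.1982 -0.9972  1.0766] [ 2.6674 -4.7227 -0.7819] [-0.8951 -0.425   0.4761]
-5.1 [ 0.4  8.2 -0. ] [2.  6.1]
-10.3 [ 1.5 16.5 -0. ] [1.6 4.9]
-15.5 [ 3.3 24.6  0. ] [1.2 3.6]
```

send_rows([
  [0.1, 2, 0],
  [0.2, 4, 0],
  [0.4, 6, 0],
  [0.6, 8.2, 0],
  [0.8, 11, 0],
  [1, 14, 0],
  [1.5, 16.5, 0],
  [1.5, 16.5, 0],
], roll=[-1.3, -2.5, -3.8, -5.1, -7, -8.7, -10.3, -10.3], claw=[0.05, 0.05, 0.05, 0.05, 0.05, 0.05, 0.05, 0.05])

```text
t: 25.27
eef_pos: [0.6158, -0.2754, 0.1909]
tool_rot: [0.126, 0.261, 0.957, 0.005]
contact_force: [1.2, -5.3, -1.4]
gripper_width: 0.193
grasp_force: 79.5
```

```bash
cat > shank.py <<'E'
from nutgoal import *
import pickle,cv2,sys
def red(im):
    i=im.astype(int);M=(i[...,0]>130)&(i[...,1]<90)&(i[...,2]<90)
    n,l,s,c=cv2.connectedComponentsWithStats(M[:, 180:380].astype(np.uint8))
    k=1+np.argmax(s[1:,4]);L=l==k;ys=np.where(L.any(1))[0]
    return [(int(y),180+int(np.where(L[y])[0][0]),180+int(np.where(L[y])[0][-1])) for y in ys[::max(1,len(ys)//5)]]
# head: gray-white pixels, low saturation bright
def head(im):
    i=im.astype(int);M=(i.min(2)>150)&(i.max(2)-i.min(2)<25)
    out=[]
    for y in range(30,220,15):
        xs=np.where(M[y])[0];xs=xs[(xs>170)&(xs<390)]
        if len(xs):out.append((y,int(xs[0]),int(xs[-1])))
    return out
if __name__=="__main__":
    for n in sys.argv[1:]:
        im=pickle.load(open(f"pics/{n}.pkl","rb"))[1];print(n,"red",red(im));print(" head",head(im))
E
python3 arc.py 162 167 1;python3 - <<'E'
from h import *
import pickle
m=bot.camera_model("wrist");im=bot.read_camera("wrist");pickle.dump((m,im),open("pics/w9.pkl","wb"))
E
python3 shank.py w6 w7 w8 w9
```

```text
cur phi 162.16214799092523 resid 0.10000000000002274 [ 0.748  -0.7422  0.9148] [ 1.1677 -5.3151 -1.3683] [-1.1297  0.0865  0.1311]
-5.1 [ 0.4  8.2 -0. ] [1.3 3.6]
w6 red [(200, 180, 180), (232, 201, 347), (264, 216, 379), (296, 263, 300), (328, 263, 301), (360, 265, 299)]
 head [(30, 226, 346), (45, 223, 342), (60, 222, 342), (75, 221, 343), (90, 213, 343), (105, 211, 343), (120, 218, 339), (135, 226, 339), (150, 248, 318), (165, 247, 318), (180, 248, 316), (195, 261, 302), (210, 262, 302)]
w7 red [(214, 366, 378), (244, 259, 307), (274, 263, 300), (304, 263, 300), (334, 262, 301)]
 head [(30, 225, 339), (45, 222, 340), (60, 221, 342), (75, 221, 343), (90, 220, 344), (105, 221, 343), (120, 226, 339), (135, 226, 338), (150, 247, 318), (165, 247, 318), (180, 244, 325), (195, 249, 303), (210, 261, 302)]
w8 red [(133, 379, 379), (179, 355, 379), (225, 212, 378), (271, 180, 347), (317, 263, 299), (363, 279, 284)]
 head [(30, 223, 337), (45, 221, 340), (60, 221, 341), (75, 220, 341), (90, 219, 342), (105, 219, 240), (120, 225, 337), (135, 225, 338), (150, 247, 348), (165, 247, 354), (180, 247, 351), (195, 260, 337), (210, 260, 300)]
w9 red [(144, 376, 379), (188, 180, 379), (232, 180, 379), (276, 180, 379), (320, 263, 299)]
 head [(30, 223, 337), (45, 221, 340), (60, 220, 341), (75, 219, 342), (90, 219, 342), (105, 219, 239), (120, 225, 337), (135, 225, 338), (150, 247, 317), (165, 246, 342), (180, 247, 343), (195, 260, 334), (210, 259, 301)]
```

send_rows([
  [0.1, 1, 0],
  [0.2, 2.5, 0],
  [0.3, 4, 0],
  [0.4, 5.5, 0],
  [0.4, 6.8, 0],
  [0.4, 6.8, 0],
  [0.4, 6.8, 0],
  [0.4, 6.8, 0],
], roll=[-1.3, -2.5, -3.8, -5.1, -6, -6, -6, -6], claw=[0.05, 0.05, 0.05, 0.05, 0.05, 0.05, 0.05, 0.05])

```text
t: 25.98
eef_pos: [0.6194, -0.2686, 0.1916]
tool_rot: [0.127, 0.211, 0.969, -0.0]
contact_force: [4.6, 0.7, -0.3]
gripper_width: 0.192
grasp_force: 79.4
```

```bash
python3 arc.py 168 170 1;python3 - <<'E'
from nutgoal import *
print("wrench x in tool",Rtw[:,0], "up world",T.T@[0,0,1])
g=goal(168,60,23);print([(r,T.T@(t-x)*1e3) for r,t,_,_ in g if abs(r)<5])
E
```

```text
cur phi 167.7661511329898 resid -0.29999999999998295 [0.8955 1.6419 1.0187] [ 4.6057  0.6565 -0.278 ] [ 0.1727 -0.6649 -0.1289]
-2.4 [0.1 3.9 0. ] [1.1 2.7]
wrench x in tool [0.9677 0.     0.2521] up world [-0.2458  0.0527 -0.9679]
[(np.float64(-0.29999999999998295), array([-57.165 ,   1.9459, -14.1102]))]
```

send_rows([
  [-4, 0, -1],
  [-10, 0, -2.5],
  [-17, 0, -4],
  [-25, 0, -6],
  [-35, 0, -9],
  [-45, 0, -11],
  [-58, 0, -15],
  [-65, 0, -17],
], roll=[0, 0, 0, 0, 0, 0, 0, 0], claw=[0.05, 0.05, 0.05, 0.05, 0.05, 0.05, 0.05, 0.05])

```text
t: 26.65
eef_pos: [0.6732, -0.2973, 0.2248]
tool_rot: [0.127, 0.212, 0.969, -0.002]
contact_force: [-0.1, 0.2, -2.5]
gripper_width: 0.194
grasp_force: 79.3
```

```bash
python3 st.py; python3 - <<'E'
from nutgoal import *
import pickle,cv2
from shank import red,head
print(o['contact_force'],"resid");print([T.T@(t-x)*1e3 for r,t,_,_ in goal(168,60,23) if abs(r)<5])
m=bot.camera_model("wrist");im=bot.read_camera("wrist");pickle.dump((m,im),open("pics/w10.pkl","wb"))
for th in(1.55,1.65,1.75,1.85):
    for r,z in((19.5,13),(12,31)):
        u=proj("wrist",cw((r*np.cos(th),-r*np.sin(th),z)),m).round(1);print(th,z,u,im[int(round(u[1])),int(round(u[0]))] if 0<=u[1]<419 else None)
print(head(im))
E
```

```text
q [ 0.843  0.559 -0.72   1.586  0.456  0.898  1.141] x [ 0.673 -0.297  0.225] zdir [ 0.246 -0.057 -0.968] xdir [-0.878  0.41  -0.247] t 26.65
[-0.0754  0.2429 -2.4916] resid
[array([10.0053,  4.2218,  3.0692])]
1.55 13 [254.2 -20.8] None
1.55 31 [263.9 -44. ] None
1.65 13 [253.7 -23.3] None
1.65 31 [263.5 -45.5] None
1.75 13 [253.5 -25.8] None
1.75 31 [263.4 -47.1] None
1.85 13 [253.7 -28.3] None
1.85 31 [263.5 -48.7] None
[(30, 226, 340), (45, 223, 342), (60, 222, 342), (75, 221, 343), (90, 221, 344), (105, 222, 343), (120, 227, 339), (135, 226, 338), (150, 248, 318), (165, 248, 318), (180, 249, 316), (195, 261, 302), (210, 261, 302)]
```

send_rows([
  [0, 0, -15],
  [0, 0, -30],
  [0, 0, -45],
  [0, 0, -60],
  [0, 0, -75],
  [0, 0, -90],
  [0, 0, -105],
  [0, 0, -105],
], roll=[0, 0, 0, 0, 0, 0, 0, 0], claw=[0.05, 0.05, 0.05, 0.05, 0.05, 0.05, 0.05, 0.05])

```text
t: 27.37
eef_pos: [0.6472, -0.2894, 0.3304]
tool_rot: [0.129, 0.211, 0.969, -0.002]
contact_force: [1.2, 0.6, -1.5]
gripper_width: 0.192
grasp_force: 79.4
```

```bash
python3 st.py; python3 - <<'E'
from nutgoal import *
import pickle,cv2
m=bot.camera_model("wrist");im=bot.read_camera("wrist");pickle.dump((m,im),open("pics/w11.pkl","wb"))
f=im.astype(float)
for th in np.arange(1.45,2.0,.05):
    s=[]
    for rs,z in(((17.5,18.5,19.5,20.5),13),((11,12,13),31)):
        v=[]
        for r in rs:
            u=proj("wrist",cw((r*np.cos(th),-r*np.sin(th),z)),m)
            if 0<=u[1]<419: v.append(cv2.getRectSubPix(im,(1,1),(float(u[0]),float(u[1])))[0,0])
        s.append(np.mean(v,0).round() if v else None)
    print(round(th,2),s,u.round())
for th in(1.15,1.75):
    u=proj("wrist",cw((33*np.cos(th),-33*np.sin(th),8)),m);print(u,cv2.getRectSubPix(im,(1,1),(float(u[0]),float(u[1]))) if u[1]>0 else None)
E
```

```text
q [ 0.909  0.435 -0.783  1.528  0.354  1.052  1.217] x [ 0.647 -0.289  0.33 ] zdir [ 0.25  -0.058 -0.967] xdir [-0.877  0.409 -0.251] t 27.3667
1.45 [array([182., 104.,  70.]), array([197., 141.,  71.])] [268.  14.]
1.5 [array([178., 116.,  90.]), array([186., 138.,  81.])] [267.  13.]
1.55 [array([181., 147., 128.]), array([186., 147., 105.])] [267.  13.]
1.6 [array([200., 183., 165.]), array([192., 163., 133.])] [267.  12.]
1.65 [array([214., 200., 182.]), array([203., 182., 158.])] [267.  11.]
1.7 [array([218., 203., 185.]), array([212., 195., 175.])] [267.  11.]
1.75 [array([217., 202., 183.]), array([217., 203., 182.])] [267.  10.]
1.8 [array([216., 200., 182.]), array([217., 201., 180.])] [267.  10.]
1.85 [array([217., 198., 178.]), array([215., 197., 176.])] [267.   9.]
1.9 [array([212., 182., 160.]), array([208., 184., 158.])] [267.   8.]
1.95 [array([204., 154., 126.]), array([201., 170., 136.])] [267.   8.]
[253.7459  42.409 ] [[[253 246  71]]]
[247.1624  25.1992] [[[206  42  38]]]
```

send_rows([
  [18, 27, -3],
  [35, 55, -6],
  [53, 82, -9],
  [70, 110, -12],
  [88, 137, -15],
  [106, 165, -19],
  [123, 192, -22],
  [141, 220, -25],
], roll=[7, 14, 21, 28, 35, 42, 49, 56], claw=[0.05, 0.05, 0.05, 0.05, 0.05, 0.05, 0.05, 0.05])

```text
t: 28.08
eef_pos: [0.6056, -0.0286, 0.3255]
tool_rot: [0.112, 0.644, 0.755, 0.058]
contact_force: [-0.3, 0.3, -3.3]
gripper_width: 0.19
grasp_force: 79.3
```

send_rows([
  [0, 0, 0],
  [0, 0, 0],
  [0, 0, 0],
  [0, 0, 0],
  [0, 0, 0],
  [0, 0, 0],
  [0, 0, 0],
  [0, 0, 0],
], roll=[7, 14, 21, 28, 35, 42, 49, 56], claw=[0.05, 0.05, 0.05, 0.05, 0.05, 0.05, 0.05, 0.05])

```text
t: 28.75
eef_pos: [0.606, -0.0298, 0.3252]
tool_rot: [0.071, 0.923, 0.364, 0.104]
contact_force: [0.1, 0.1, -3.3]
gripper_width: 0.192
grasp_force: 79.3
```

```bash
python3 st.py; cat > back.py <<'E'
from plan import *
G=np.load("grip.npz");Tg=G["T"];xg=G["x"]
rv=R.from_matrix(T.T@Tg).as_rotvec();print("rot err deg (tool)",np.degrees(rv),"slide to grip",T.T@(xg-x)*1e3,"to 60 above",T.T@(xg+[0,0,.06]-x)*1e3,o['contact_force'])
E
python3 back.py
```

```text
q [ 0.388  0.205 -0.559  1.772  0.242  0.972 -1.082] x [ 0.606 -0.03   0.325] zdir [ 0.243 -0.055 -0.969] xdir [0.713 0.687 0.14 ] t 28.75
rot err deg (tool) [-0.0479  0.217  58.7492] slide to grip [  74.8032 -235.0895  270.924 ] to 60 above [  83.1842 -222.7216  212.8139] [ 0.0636  0.1233 -3.2639]
```

send_rows([
  [11, -29, 20],
  [22, -58, 40],
  [33, -87, 60],
  [44, -116, 80],
  [55, -145, 100],
  [66, -174, 120],
  [76, -200, 145],
  [83, -223, 170],
], roll=[7, 14, 21, 28, 35, 42, 49, 56], claw=[0.05, 0.05, 0.05, 0.05, 0.05, 0.05, 0.05, 0.05])

```text
t: 29.42
eef_pos: [0.5625, 0.1648, 0.1451]
tool_rot: [0.023, 0.991, -0.034, 0.124]
contact_force: [0.5, 0.1, -3.1]
gripper_width: 0.186
grasp_force: 79.3
```

```bash
python3 st.py;python3 back.py
```

```text
q [-0.13   0.372 -0.427  2.     0.528  0.676 -2.552] x [0.562 0.165 0.145] zdir [ 0.245 -0.055 -0.968] xdir [ 0.967 -0.062  0.248] t 29.4167
rot err deg (tool) [-0.0013  0.1085 11.7229] slide to grip [-22.7639 -17.2552 117.7146] to 60 above [ -7.8961 -14.9887  59.6301] [ 0.4602  0.1082 -3.0999]
```

send_rows([
  [-2, -8, 15],
  [-8, -15, 35],
  [-12, -16, 55],
  [-15, -16.5, 75],
  [-17, -16.5, 90],
  [-18, -16.5, 96],
  [-18, -16.5, 96],
  [-18, -16.5, 96],
], roll=[4, 8, 11.2, 11.2, 11.2, 11.2, 11.2, 11.2], claw=[0.05, 0.05, 0.05, 0.05, 0.05, 0.05, 0.05, 0.05])

```text
t: 30.08
eef_pos: [0.5702, 0.1755, 0.0483]
tool_rot: [0.012, 0.984, -0.129, 0.126]
contact_force: [1.1, 0.0, -3.3]
gripper_width: 0.188
grasp_force: 79.2
```

```bash
python3 st.py;python3 back.py
```

```text
q [-0.288  0.523 -0.258  2.037  0.66   0.493 -2.902] x [0.57  0.175 0.048] zdir [ 0.244 -0.056 -0.968] xdir [ 0.935 -0.25   0.25 ] t 30.0833
rot err deg (tool) [0.0678 0.1153 0.7797] slide to grip [-5.965  -1.3281 22.6718] to 60 above [  9.0548  -1.8657 -35.4154] [ 1.0994  0.0414 -3.3361]
```

send_rows([
  [-1.5, -1, 5],
  [-3, -1.3, 10],
  [-4, -1.3, 14],
  [-5, -1.3, 18],
  [-5.5, -1.3, 20],
  [-6, -1.3, 21.5],
  [-6, -1.3, 22],
  [-6, -1.3, 22],
], roll=[0, 0, 0, 0, 0, 0, 0, 0], claw=[0.05, 0.05, 0.05, 0.05, 0.05, 0.05, 0.05, 0.05])

```text
t: 30.75
eef_pos: [0.5704, 0.1768, 0.0255]
tool_rot: [0.012, 0.984, -0.129, 0.126]
contact_force: [-0.6, -1.0, -3.4]
gripper_width: 0.193
grasp_force: 79.3
```

```bash
python3 st.py;python3 back.py
```

```text
q [-0.349  0.557 -0.185  2.047  0.666  0.436 -2.921] x [0.57  0.177 0.025] zdir [ 0.245 -0.056 -0.968] xdir [ 0.935 -0.25   0.251] t 30.75
rot err deg (tool) [0.0633 0.0879 0.7689] slide to grip [-0.142  -0.1755  0.6404] to 60 above [ 14.9056  -0.7204 -57.4395] [-0.623  -0.9745 -3.3985]
```

send_rows([
  [0, 0, 0.4],
  [-0.2, 0, 0.7],
  [-0.3, 0, 1],
  [-0.3, 0, 1.2],
  [-0.3, 0, 1.2],
  [-0.3, 0, 1.2],
  [-0.3, 0, 1.2],
  [-0.3, 0, 1.2],
], roll=[0, 0, 0, 0, 0, 0, 0, 0], claw=[0.05, 0.05, 0.05, 0.05, 0.05, 0.05, 0.05, 0.05])

```text
t: 31.42
eef_pos: [0.5706, 0.1768, 0.0249]
tool_rot: [0.012, 0.984, -0.129, 0.126]
contact_force: [-3.9, -0.9, 5.4]
gripper_width: 0.194
grasp_force: 80.5
```

```bash
python3 back.py
```

```text
rot err deg (tool) [0.0457 0.0514 0.7531] slide to grip [-0.1676 -0.1073 -0.0191] to 60 above [ 14.9169  -0.6739 -58.0892] [-3.9303 -0.8664  5.4482]
```

send_rows([
  [0, 0, 0],
  [0, 0, 0],
  [0, 0, 0],
  [0, 0, 0],
  [0, 0, 0],
  [0, 0, 0],
  [0, 0, 0],
  [0, 0, 0],
], roll=[0, 0, 0, 0, 0, 0, 0, 0], claw=[0.25, 0.3, 0.4, 0.5, 0.6, 0.6, 0.6, 0.6])

```text
t: 32.08
eef_pos: [0.5705, 0.1768, 0.0243]
tool_rot: [0.012, 0.984, -0.129, 0.126]
contact_force: [-0.3, -0.1, 0.4]
gripper_width: 0.6
grasp_force: 0.0
```

send_rows([
  [0, 0, -15],
  [0, 0, -35],
  [0, 0, -60],
  [0, 0, -90],
  [0, 0, -120],
  [0, 0, -150],
  [0, 0, -170],
  [0, 0, -170],
], roll=[0, 0, 0, 0, 0, 0, 0, 0], claw=[0.6, 0.6, 0.6, 0.6, 0.6, 0.8, 1, 1])

```text
t: 32.75
eef_pos: [0.5302, 0.188, 0.1936]
tool_rot: [0.01, 0.983, -0.128, 0.129]
contact_force: [0.4, 0.8, 0.0]
gripper_width: 0.988
grasp_force: 0.0
```

```bash
python3 st.py; python3 - <<'E'
from h import *
import pickle,cv2
m=bot.camera_model("wrist");im=bot.read_camera("wrist");pickle.dump((m,im),open("pics/w12.pkl","wb"))
top=bot.read_camera("top");sc=bot.read_camera("scene")
for n,a in(("top",top),("scene",sc)):
    b=np.load(f"pics/{n}0.npy");d=np.abs(a.astype(int)-b).max(2)
    i=b.astype(int)
    for lab,t in(("old",i),("new",a.astype(int))):
        u,v=(224,190) if n=="top" else (355,240)
        M=(t[...,0]>150)&(t[...,1]<80)&(t[...,2]<80);M[:v-45]=0;M[v+45:]=0;M[:,:u-40]=0;M[:,u+50:]=0
        ys,xs=np.where(M);print(n,lab,len(xs),xs.mean().round(2),ys.mean().round(2))
# wrist: predicted wrench points versus red/shank
w=np.load("wr.npy");Rw=R.from_euler('z',w[3]).as_matrix()
i=im.astype(int);M=((i[...,0]>180)&(i[...,1]<90)&(i[...,2]<90)).astype(np.uint8)
n,l,s,c=cv2.connectedComponentsWithStats(M);k=1+np.argmax(s[1:,4]);print("red box",s[k])
for P in((28,9,12),(28,-9,12),(-100,9,12),(-100,-9,12)):print(P,proj("wrist",Rw@np.array(P)/1e3+w[:3],m).round(1))
E
```

```text
q [-0.249  0.26  -0.356  2.013  0.411  0.74  -2.701] x [0.53  0.188 0.194] zdir [ 0.251 -0.052 -0.967] xdir [ 0.934 -0.25   0.256] t 32.75
top old 86 227.58 194.9
top new 29 229.72 185.17
scene old 243 351.62 230.38
scene new 246 351.64 230.36
red box [ 274  165   20  130 2307]
(28, 9, 12) [276.8 163.7]
(28, -9, 12) [296. 164.]
(-100, 9, 12) [274.6 296.5]
(-100, -9, 12) [293.1 296.8]
```

```bash
python3 -c "
from station import bot
print(bot.hand_in())"
```

```text
the job is handed in; nothing more can be done
None
```

The job is handed in at about 33 s: I turned the nut with the fingers to the yellow mark (about 1.13 rad measured, against 1.15), then with the wrench to its stop at the red mark, and laid the wrench back flat across both rails of its rest.

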